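# Assemble a two-tier lunch box in its shipping tray

## Task

Pack one lunch-box set, in this order: stand the deep tier squarely in the shallow cardboard shipping tray, stand the little sauce pot upright inside the deep tier, set the shallow tier on top of the deep one, and close it with the lid. The foot of each upper piece must drop fully into the mouth below it, and you must let go of each piece before fetching the next. Leave the tape roll, the stapler and the marker where they are.

Things in the scene. Friction and masses are not known exactly. Their poses are not given: they have to be found in the camera images.
- ship_tray: Shallow open tray of brown cardboard, fixed to the table, 152 x 84 mm outside, walls 6 mm thick and 12 mm high, floor 4 mm thick, so the recess is 140 x 72 mm and 8 mm deep. Origin: centre of its underside, on the table; x along its length, y across, z up.
- deep_tier: The deeper of the two open boxes, no partition: 130 x 56 mm, 52 mm high, walls 4 mm (mouth 122 x 48 mm), inner floor at z = 9 mm; foot 116 x 42 mm, z 0 to 5 mm, below the body. Grey plastic. Origin: centre of its underside; x along its length, z up; same end for end. About 100 g. Standing in the tray, its origin is 4 mm above the tray's.
- sauce_pot: Small round pot with screw cap (white body, grey cap), 34 mm across the cap, 32 mm below it, 34 mm high. Origin: centre of its underside; z up. About 40 g. In the deep tier it stays below the shallow tier's foot; open fingers have room there only along the tier's length.
- shallow_tier: Shallower open box with a partition across its middle: 130 x 56 mm, 38 mm high, walls 4 mm (mouth 122 x 48 mm), partition to z = 28 mm; foot 116 x 42 mm, z 0 to 5 mm, below the body, fits the deep tier's mouth with 3 mm play a side. Grey plastic. Origin: centre of its underside; x along its length, z up; same end for end. About 80 g. Seated, its origin is 47 mm above the deep tier's.
- lid: Lid: flat plate 130 x 56 mm, z 5 to 11 mm; foot 116 x 42 mm, z 0 to 5 mm, below the body, fits a tier's mouth with 3 mm play a side; on top in the middle a grip bar 56 mm long (x), 16 mm wide (y), z 11 to 35 mm. Grey plastic. Origin: centre of its underside; x along its length, z up; same end for end. About 70 g. Seated, its origin is 33 mm above the shallow tier's.
- tape_roll: Bystander: loose roll of brown packing tape lying flat, 96 mm across, 25 mm high. Origin: centre of its underside.
- stapler: Bystander: loose black stapler, 120 mm long (along x), 34 mm wide, 54 mm high. Origin: centre of its underside.
- marker: Bystander: loose white and black marker pen, about 130 mm long (along x), 17 mm thick. Origin: on its underside, near mid-length.
Not all that is in view belongs to the job. What is meant by the sauce_pot is not pink, red or turquoise, and is the smaller of those in its own colour.

How it is judged:
On the way, in this order (a step that is already met when the one before it is completed fails the run):
1. the deep tier stands in the tray, let go (x of deep_tier in the frame of ship_tray between -0.014 and 0.014 m and y of deep_tier in the frame of ship_tray between -0.014 and 0.014 m and z of deep_tier in the frame of ship_tray below 0.008 m and angle between deep_tier's own z axis and vertical below 0.08 rad and angle between the x axis of deep_tier and the x axis of ship_tray, either way round below 0.3 rad and contact force between the fingers and deep_tier below 0.3 N and linear speed of deep_tier below 0.03 m/s), for 0.2 s.
2. the sauce pot stands in the deep tier, let go (x of deep_tier in the frame of ship_tray between -0.014 and 0.014 m and y of deep_tier in the frame of ship_tray between -0.014 and 0.014 m and z of deep_tier in the frame of ship_tray below 0.008 m and angle between deep_tier's own z axis and vertical below 0.08 rad and angle between the x axis of deep_tier and the x axis of ship_tray, either way round below 0.3 rad and x of sauce_pot in the frame of deep_tier between -0.05 and 0.05 m and y of sauce_pot in the frame of deep_tier between -0.012 and 0.012 m and z of sauce_pot in the frame of deep_tier between 0.005 and 0.013 m and angle between sauce_pot's own z axis and vertical below 0.12 rad and contact force between the fingers and sauce_pot below 0.3 N and linear speed of sauce_pot below 0.03 m/s), for 0.2 s.
3. the shallow tier is seated on the deep tier, let go, the pot inside (x of deep_tier in the frame of ship_tray between -0.014 and 0.014 m and y of deep_tier in the frame of ship_tray between -0.014 and 0.014 m and z of deep_tier in the frame of ship_tray below 0.008 m and angle between each of deep_tier, shallow_tier's own z axis and vertical below 0.08 rad and angle between the x axis of deep_tier and the x axis of ship_tray, either way round below 0.3 rad and x of sauce_pot in the frame of deep_tier between -0.05 and 0.05 m and y of sauce_pot in the frame of deep_tier between -0.012 and 0.012 m and z of sauce_pot in the frame of deep_tier between 0.005 and 0.013 m and angle between sauce_pot's own z axis and vertical below 0.12 rad and x of shallow_tier in the frame of deep_tier between -0.007 and 0.007 m and y of shallow_tier in the frame of deep_tier between -0.007 and 0.007 m and z of shallow_tier in the frame of deep_tier between 0.043 and 0.0495 m and angle between the x axis of shallow_tier and the x axis of deep_tier, either way round below 0.15 rad and contact force between the fingers and shallow_tier below 0.3 N and linear speed of shallow_tier below 0.03 m/s), for 0.2 s.
4. the lid is seated on the shallow tier, let go (x of deep_tier in the frame of ship_tray between -0.014 and 0.014 m and y of deep_tier in the frame of ship_tray between -0.014 and 0.014 m and z of deep_tier in the frame of ship_tray below 0.008 m and angle between each of deep_tier, shallow_tier, lid's own z axis and vertical below 0.08 rad and angle between the x axis of deep_tier and the x axis of ship_tray, either way round below 0.3 rad and x of sauce_pot in the frame of deep_tier between -0.05 and 0.05 m and y of sauce_pot in the frame of deep_tier between -0.012 and 0.012 m and z of sauce_pot in the frame of deep_tier between 0.005 and 0.013 m and angle between sauce_pot's own z axis and vertical below 0.12 rad and x of shallow_tier in the frame of deep_tier between -0.007 and 0.007 m and y of shallow_tier in the frame of deep_tier between -0.007 and 0.007 m and z of shallow_tier in the frame of deep_tier between 0.043 and 0.0495 m and angle between the x axis of shallow_tier and the x axis of deep_tier, either way round below 0.15 rad and x of lid in the frame of shallow_tier between -0.007 and 0.007 m and y of lid in the frame of shallow_tier between -0.007 and 0.007 m and z of lid in the frame of shallow_tier between 0.029 and 0.0355 m and angle between the x axis of lid and the x axis of shallow_tier, either way round below 0.15 rad and contact force between the fingers and lid below 0.3 N and linear speed of lid below 0.03 m/s), for 0.2 s.
At the end, for the whole second after the job is handed in: All released, at rest: deep tier upright on the tray floor (within 14 mm, 0.3 rad of the tray), pot upright on its inner floor, shallow tier and lid each with the foot fully in the mouth below (height within 2.5 mm of seated, 7 mm sideways, 0.15 rad) (all of step 4 and contact force between the fingers and deep_tier below 0.3 N and linear speed of each of deep_tier, sauce_pot, shallow_tier below 0.03 m/s and contact force between the fingers and sauce_pot below 0.3 N and contact force between the fingers and shallow_tier below 0.3 N); the robot touches nothing.
It fails at once if the tape roll was moved by more than 40 mm (distance of tape_roll from where it was at the start of the episode above 0.04 m).
It fails at once if the stapler was moved by more than 40 mm (distance of stapler from where it was at the start of the episode above 0.04 m).
It fails at once if the marker was moved by more than 40 mm (distance of marker from where it was at the start of the episode above 0.04 m).
It also fails if it takes over 115 s, if anything falls off the work surface, if the arm or the gripper's body presses on something with over 40 N, if the wrist force passes 120 N, or if a joint passes its speed limit or range.

## Robot

A 6-joint arm with a two-finger parallel gripper is mounted at the origin on the work surface. World frame = base frame: x ahead of the robot, y to its left, z up, the work surface at z = 0. Lengths are in m, angles in rad, forces in N, time in s.
With the tool pointing down it reaches from about 0.3 to 0.85 m from the base axis. Payload 4.2 kg.
Tool frame: the origin (TCP) lies midway between the tips of the shut fingers; the grasp point (between the pads) lies 19 mm behind it; z points along the fingers, y is the direction in which the jaws open and shut (so a half turn about z gives the same grasp; the last joint's range is limited). The gripper opens to 91 mm and grips with 3 to 60 N. Pads are 32 mm wide; open, the fingers measure 118 mm over their backs; the gripper's body (76 mm by 178 mm) begins 60 mm behind the grasp point.
Start: joints at [1.086, 0.32, 1.565, -0, 1.257, -0.02], TCP at [0.258, 0.514, 0.214] pointing down, gripper open.
Joint ranges: [-3.11, 3.11], [-0.84, 2.01], [0.21, 2.61], [-1.34, 4.49], [0.05, 2.63], [-2.56, 2.56]. Speed limits (rad/s): [2.57, 2.57, 3.14, 3.14, 3.14, 3.14].

## Interface

Orientations are given as a rotation vector (axis times angle).
In Python, from rig import monitor, vision, r gives the robot as it stands.
- The arm moves only by the shell command python3 -m creep 'ROWS' [FORCE]. ROWS is JSON, a list of rows, each a list of 5 numbers: the closure, from 0 (fully open) to 1 (shut), then the shift along the tool's x, y, z in cm, then the turn about the tool's z in rad. A call has exactly 5 rows; each row is the pose to reach, as a shift and turn from the pose commanded when the call began, along the tool's axes at that moment; what a row does not reach only later rows make up. A row lasts 1/8 s, in which the tool goes at most 62.5 mm and 10.7 degrees, less where a joint would pass 70% of its speed; a pose out of reach is approached as far as the arm can. A call with a gripper value outside its range is refused whole. The fingers move at their own pace and stop on an object; FORCE is the grip in N (left out, the last holds). Time passes only in rows, so rows that repeat a pose let the fingers close, or fill a call up. It gives the time, the measured TCP pose, the force and the opening at its end, in the units of the state.
- monitor.get_state(): the state, without advancing time (a new reading comes with each control period).
- vision.capture(name): name is "scene" or "top"; returns a dict with "image" (420x560x3 uint8, red, green, blue), "K" (3x3 intrinsics, pixels), "rvec" (rotation vector, rad) and "tvec" (3), from world to camera coordinates, as OpenCV has them. Camera axes: x right, y down, z forward; pixel columns grow to the right and rows downward; lengths in m; the calibration is good to about 2 mm. A picture is of the moment at which its call begins. There is no depth.
- r.sign_off(): hands the job in, once; it reports no verdict.
The state is a dict: "clock": time; "q": joint angles; "joint_velocities": joint speeds; "tau": joint torques, N m; "ee_pos": TCP position; "eef_rot": TCP orientation; "force": force on the tool from outside, world axes, zero at the start; "moment": the same for the moment, N m; "width": opening from 0.0 (shut) to 1.0 (fully open).
Only numpy, scipy, OpenCV 4.12 (cv2) and the standard library are available. Lean on these libraries where they do the work, as an engineer would, in place of code of your own. Each camera call takes 0.05 s, during which the arm holds its last target.

## Working session

There is one attempt and no reset: what is moved stays moved. The work goes in short steps, Python scripts to look and compute and a shell command to move; the robot and the scene stay as the last step left them, time stands still between calls to the robot, and variables do not carry over. Pictures are saved under pics/ and viewed, and the job is handed in when it is done.

```bash
ls; mkdir -p pics; python3 - <<'E'
from rig import monitor, vision, r
import cv2
print(monitor.get_state())
for n in("scene","top"):
    c=vision.capture(n); cv2.imwrite(f"pics/{n}0.png",c["image"][:,:,::-1]); print(c["K"],c["rvec"],c["tvec"])
E
```

```text
pics
{'clock': 0.0, 'q': array([ 1.08600296e+00,  3.20255249e-01,  1.56565050e+00, -1.03172725e-05,
        1.25737637e+00, -1.99920221e-02]), 'joint_velocities': array([ 1.47566355e-04, -5.07180599e-05,  1.01806175e-03,  2.92922557e-05,
       -4.62531881e-05, -5.04482178e-04]), 'tau': array([ 1.18031210e-03, -4.12466812e+01, -2.31974423e+01,  7.28930952e-02,
        4.53496724e-02, -1.39139865e-04]), 'ee_pos': array([0.25751067, 0.51356572, 0.2131524 ]), 'eef_rot': array([-7.23453670e-01, -3.05673381e+00,  2.57323726e-03]), 'force': array([0.23640499, 0.71809939, 0.38264738]), 'moment': array([-0.0183236 , -0.03646396,  0.0581034 ]), 'width': 0.996182159163955}
[[438.2036005    0.         278.77739093]
 [  0.         438.2036005  200.27390915]
 [  0.           0.           1.        ]] [ 1.29062224  2.22841159 -0.97492103] [ 0.24603389 -0.34317798  1.36650857]
[[541.50064612   0.         272.93028012]
 [  0.         541.50064612 211.009896  ]
 [  0.           0.           1.        ]] [ 2.08731165 -2.14341251  0.1788715 ] [0.05955752 0.54017931 1.24883021]
```

View pics/scene0.png

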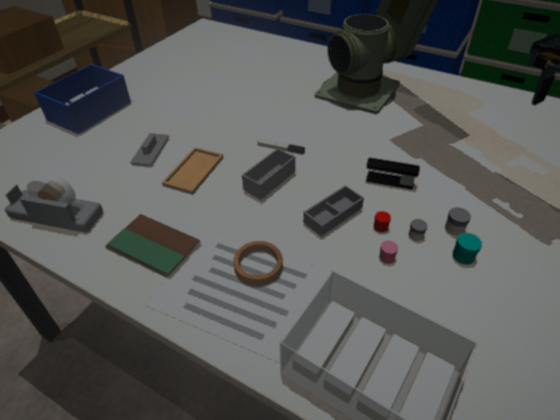

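View pics/top0.png

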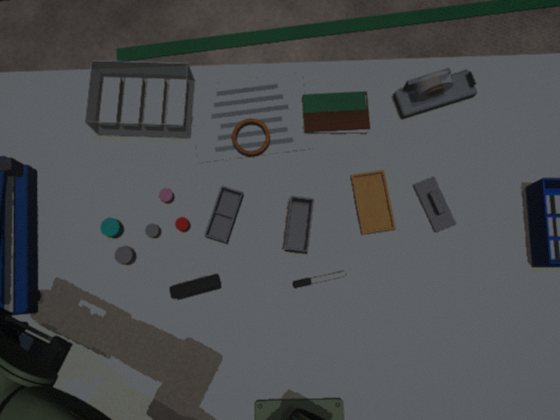

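Top view: tray at (373,202), lid (434,204), deep tier (298,224), shallow tier with its partition (224,215), stapler (195,286), marker (320,280), tape roll (251,137). There are two grey pots: a small one at (152,231) in top, (418,228) in scene, and a larger one at (124,255) in top, (458,217) in scene. The smaller at (152,231) fits the description. I'll confirm it in a crop.

```bash
cat > h.py <<'E'
import numpy as np, cv2
from rig import monitor, vision, r
def cap(n,save=None):
    c=vision.capture(n); c["R"]=cv2.Rodrigues(np.array(c["rvec"]))[0]; c["t"]=np.array(c["tvec"]).reshape(3)
    c["bgr"]=np.ascontiguousarray(c["image"][:,:,::-1])
    if save: cv2.imwrite(save,c["bgr"])
    return c
def ray(c,uv):
    d=c["R"].T@np.linalg.inv(c["K"])@np.array([uv[0],uv[1],1.]); return -c["R"].T@c["t"], d/np.linalg.norm(d)
def plane(c,uv,z):
    o,d=ray(c,uv); return o+d*(z-o[2])/d[2]
def tri(c1,u1,c2,u2):
    o1,d1=ray(c1,u1);o2,d2=ray(c2,u2)
    s=np.linalg.lstsq(np.c_[d1,-d2],o2-o1,rcond=None)[0]
    a=o1+s[0]*d1;b=o2+s[1]*d2
    return (a+b)/2,np.linalg.norm(a-b)
def proj(c,p):
    return cv2.projectPoints(np.array(p,float).reshape(-1,3),np.array(c["rvec"]),np.array(c["tvec"]),c["K"],None)[0].reshape(-1,2)
def crop(c,x0,y0,x1,y1,s,fn):
    im=cv2.resize(c["bgr"][y0:y1,x0:x1],None,fx=s,fy=s,interpolation=cv2.INTER_CUBIC)
    im=np.clip(im.astype(float)*1.5,0,255).astype(np.uint8)
    cv2.imwrite(fn,im)
E
python3 - <<'E'
from h import *
t=cap("top");s=cap("scene")
print("cams",ray(t,(0,0))[0],ray(s,(0,0))[0])
crop(t,90,160,330,310,3,"pics/c1.png")
crop(t,280,160,480,300,4,"pics/c2.png")
crop(s,240,130,500,270,3,"pics/c3.png")
crop(s,120,120,320,220,4,"pics/c4.png")
E
```

```text
cams [0.30029668 0.02531333 1.32819382] [1.18350008 0.4141217  0.68809903]
```

View pics/c1.png

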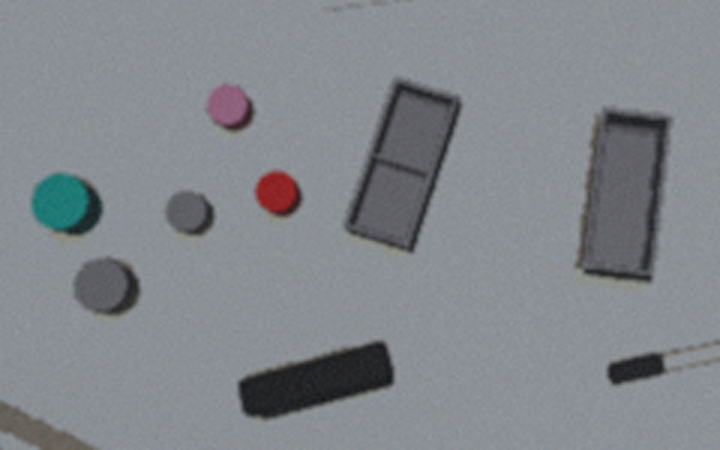

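View pics/c2.png

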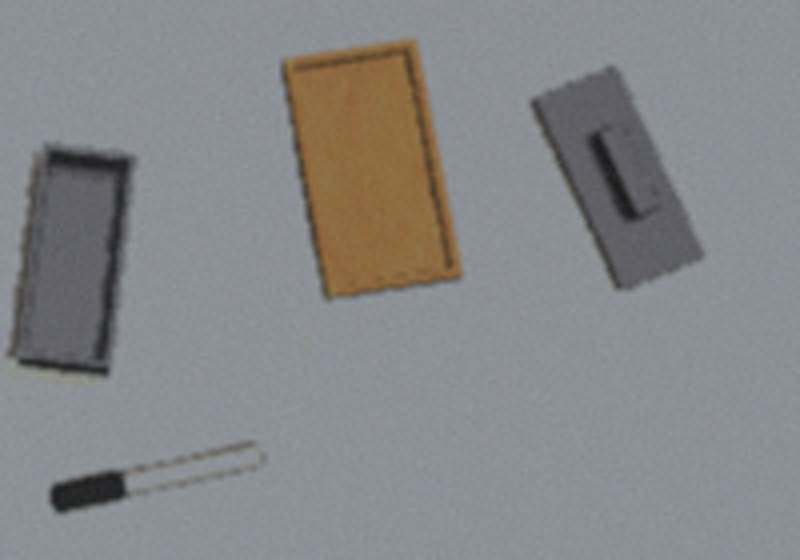

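View pics/c3.png

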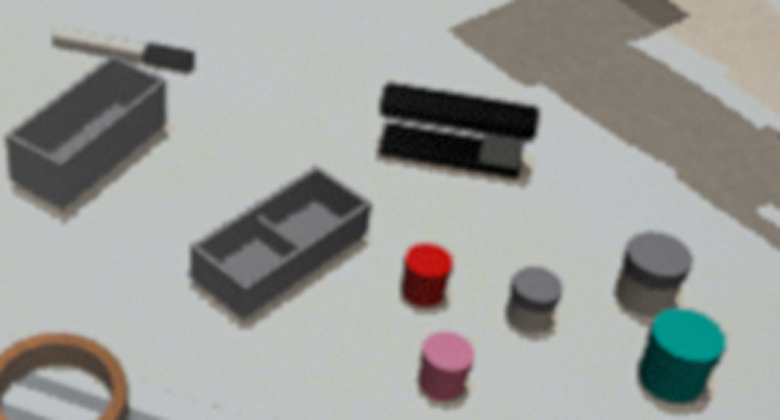

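View pics/c4.png

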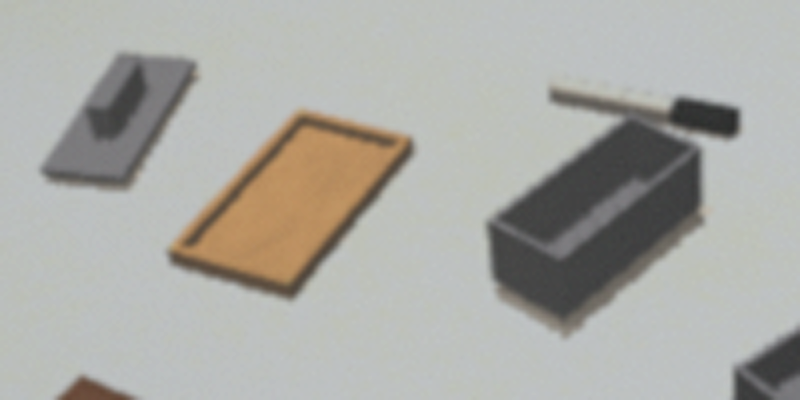

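Confirmed: the small grey-capped pot with a white body is at top (152,231), crop 1 (188,212). The larger grey one is at (124,255). Next I'll measure outline corners.

```bash
cat >> h.py <<'E'
def sil(c,box,s=6,thr=None,mask=None):
    x0,y0,x1,y1=box
    im=cv2.resize(c["bgr"][y0:y1,x0:x1],None,fx=s,fy=s,interpolation=cv2.INTER_CUBIC)
    im=cv2.GaussianBlur(im,(0,0),s*0.4)
    g=im.max(2)
    if mask is not None: m=mask(im)
    else:
        t,_=cv2.threshold(g,0,255,cv2.THRESH_OTSU) if thr is None else (thr,0)
        m=((g<t)*255).astype(np.uint8)
    cs=cv2.findContours(m,cv2.RETR_EXTERNAL,cv2.CHAIN_APPROX_NONE)[0]
    k=max(cs,key=cv2.contourArea)
    f=lambda p:(np.asarray(p,float).reshape(-1,2)+.5)/s-.5+[x0,y0]
    return im,m,k,f
E
python3 - <<'E'
from h import *
t=cap("top");s=cap("scene")
B={"deep":((275,185,322,265),(232,142,306,205)),"shal":((198,178,250,252),(294,180,375,240)),
"tray":((342,162,402,242),(155,142,230,198)),"lid":((405,170,462,240),(124,128,175,171)),"pot":((142,220,164,242),(406,216,430,240))}
for n,(bt,bs) in B.items():
    for c,b,nm in((t,bt,"top"),(s,bs,"scene")):
        mk=None
        if n=="tray": mk=lambda im:((cv2.cvtColor(im,cv2.COLOR_BGR2HSV)[:,:,1]>90)*255).astype(np.uint8)
        im,m,k,f=sil(c,b,mask=mk)
        h=cv2.convexHull(k)
        a=cv2.approxPolyDP(h,9,True)
        print(n,nm,np.round(f(a),1).tolist(), "rect",[np.round(v,1) for v in cv2.minAreaRect(f(h).astype(np.float32))])
        v=im.copy(); v=np.clip(v*1.6,0,255).astype(np.uint8); cv2.drawContours(v,[k],-1,(0,255,0),1)
        for p in a.reshape(-1,2): cv2.circle(v,tuple(map(int,p)),4,(0,0,255),1)
        B[n]=B[n]+(v,)
for i,name in((2,"top"),(3,"scene")):
    vs=[B[n][i] for n in B]; H=max(v.shape[0] for v in vs)
    W=np.hstack([cv2.copyMakeBorder(v,0,H-v.shape[0],0,8,cv2.BORDER_CONSTANT) for v in vs])
    print(W.shape); cv2.imwrite(f"pics/sil_{name}.png",cv2.resize(W,None,fx=800/W.shape[1],fy=800/W.shape[1]) if W.shape[1]>800 else W)
E
```

```text
deep top [[291.4, 195.8], [313.4, 199.4], [305.8, 254.1], [285.8, 251.6], [281.1, 248.1], [287.1, 202.2]] rect [array([297.4, 224.8]), array([26.6, 56.8]), np.float64(7.2)]
deep scene [[303.6, 146.6], [304.2, 152.4], [294.9, 175.1], [263.9, 200.9], [260.4, 201.6], [244.8, 192.4], [241.4, 175.9], [257.8, 142.4], [290.9, 143.9]] rect [array([271.3, 168.9]), array([47.9, 68.3]), np.float64(25.9)]
shal top [[221.9, 185.9], [241.8, 191.4], [243.6, 194.2], [226.8, 243.9], [206.9, 238.1], [204.4, 235.4]] rect [array([224. , 214.7]), array([25.6, 55.4]), np.float64(18.6)]
shal scene [[363.1, 197.8], [360.9, 211.4], [323.2, 237.8], [319.8, 237.8], [303.8, 224.8], [303.8, 211.4], [344.2, 185.8]] rect [array([333.3, 211.2]), array([32.7, 64.3]), np.float64(55.9)]
tray top [[382.8, 169.9], [394.6, 227.9], [362.1, 233.2], [350.9, 175.6]] rect [array([372.5, 201.8]), array([61.2, 34.3]), np.float64(79.3)]
tray scene [[221.2, 154.4], [191.6, 191.1], [162.9, 182.4], [194.6, 148.1]] rect [array([192.4, 168.8]), array([28.9, 59.4]), np.float64(40.4)]
lid top [[431.2, 176.2], [434.2, 177.4], [455.2, 222.4], [454.1, 224.8], [434.8, 232.2], [411.9, 186.1]] rect [array([433.5, 204.4]), array([54.4, 24.5]), np.float64(65.1)]
lid scene [[168.4, 135.4], [168.4, 139.8], [151.8, 166.4], [133.2, 165.2], [130.2, 163.1], [149.4, 133.2]] rect [array([150.2, 150.1]), array([21.1, 44.8]), np.float64(33.7)]
pot top [[148.4, 224.2], [156.8, 224.1], [160.6, 228.1], [160.9, 233.8], [157.4, 237.9], [149.6, 237.2], [145.8, 233.4], [145.6, 227.4]] rect [array([153.2, 230.9]), array([14.7, 16.2]), np.float64(90.0)]
pot scene [[423.8, 221.1], [426.4, 228.6], [423.6, 239.4], [410.2, 239.4], [408.1, 232.1], [410.4, 222.6], [416.1, 218.9]] rect [array([417.2, 229.2]), array([20.5, 18.3]), np.float64(90.0)]
(480, 1468, 3)
(378, 1870, 3)
```

View pics/sil_top.png

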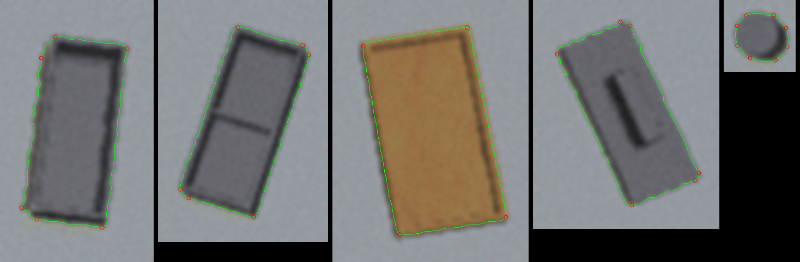

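View pics/sil_scene.png

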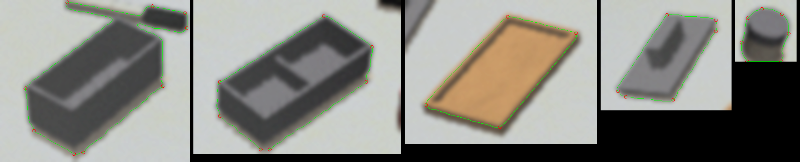

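```bash
python3 - <<'E'
from h import *
t=cap("top");s=cap("scene")
def show(n,P,zs):
    for z in zs:
        Q=np.array([plane(t,p,z) for p in P]); c=Q.mean(0)
        print(n,z,"c",np.round(c*1000,1),"sides",[round(float(np.linalg.norm(Q[i]-Q[i-1])*1000),1) for i in range(4)],
          "yaw",[round(float(np.degrees(np.arctan2(*(Q[i]-Q[i-1])[[1,0]]))),1) for i in range(4)], np.round(Q[:,:2]*1000).tolist())
show("deep",[(291.4,195.8),(313.4,199.4),(305.8,254.1),(283.5,251)],[.052])
show("shal",[(221.9,185.9),(243.6,191.8),(226.8,243.9),(204.9,237.4)],[.038])
show("tray",[(382.8,169.9),(394.6,227.9),(362.1,233.2),(350.9,175.6)],[0.012,0])
show("lid",[(433.3,175.8),(455.4,224.1),(434.8,232.2),(411.9,186.1)],[.011])
def T(n,a,b): p,e=tri(t,a,s,b); print(n,np.round(p*1000,1),"gap",round(e*1000,1))
T("deep A",(313.4,199.4),(241.4,175.9)); T("deep?",(291.4,195.8),(241.4,175.9))
T("shal",(221.9,185.9),(303.8,211.4));T("shal2",(243.6,191.8),(303.8,211.4));T("sh3",(204.9,237.4),(363.1,197.8))
T("shR",(226.8,243.9),(344.2,185.8))
T("tray",(382.8,169.9),(162.9,182.4));T("tray",(394.6,227.9),(194.6,148.1));T("tray",(362.1,233.2),(221.2,154.4));T("tray",(350.9,175.6),(191.6,191.1))
T("lid",(411.9,186.1),(152,166.6));T("lid",(433.3,175.8),(130.8,164));T("lid",(434.8,232.2),(168.8,135.2));T("lid",(455.4,224.1),(149.4,133.2))
T("pot",(152.2,230.3),(417.8,223.8))
print("nadir",proj(t,[ [.30029668,.02531333,0.0]]))
E
```

```text
deep 0.052 c [506.2 -15.1  52. ] sides [134.9, 53.6, 133.3, 53.1] yaw [-9.7, -101.2, 170.1, 80.5] [[577.0, -0.0], [567.0, -53.0], [436.0, -30.0], [444.0, 23.0]]
shal 0.038 c [538.7 163.5  38. ] sides [133.0, 55.5, 133.9, 55.4] yaw [-18.4, -107.2, 161.6, 71.9] [[610.0, 169.0], [594.0, 116.0], [467.0, 158.0], [484.0, 211.0]]
tray 0.012 c [ 566.2 -201.1   12. ] sides [81.2, 148.6, 80.7, 147.2] yaw [-81.3, -172.4, 97.8, 7.8] [[646.0, -231.0], [498.0, -251.0], [488.0, -171.0], [633.0, -151.0]]
tray 0 c [ 568.7 -203.1    0. ] sides [81.9, 149.9, 81.5, 148.5] yaw [-81.3, -172.4, 97.8, 7.8] [[649.0, -234.0], [500.0, -253.0], [489.0, -173.0], [636.0, -153.0]]
lid 0.011 c [ 554.6 -351.2   11. ] sides [60.2, 130.8, 54.9, 126.2] yaw [-65.8, -160.3, 109.8, 22.0] [[627.0, -356.0], [504.0, -400.0], [485.0, -348.0], [602.0, -301.0]]
deep A [568.  -52.8  46. ] gap 0.9
deep? [583.8 -16.3  70.5] gap 38.7
shal [611.  150.1  66.5] gap 34.8
shal2 [592.9 118.6  37. ] gap 5.7
sh3 [485.  212.   31.1] gap 0.2
shR [467.8 159.2  30.2] gap 0.4
tray [ 645.1 -230.3    9.8] gap 3.5
tray [ 498.1 -250.5    8.5] gap 2.8
tray [ 487.7 -171.1   10.2] gap 0.3
tray [ 634.1 -151.3    7.9] gap 0.9
lid [ 6.042e+02 -3.029e+02  5.000e-01] gap 1.5
lid [ 626.6 -355.1    4.6] gap 5.9
lid [ 485.1 -348.3    8.1] gap 1.7
lid [ 503.9 -400.3    8.4] gap 1.0
pot [505.6 340.   33.1] gap 0.3
nadir [[284.07727073 313.04817063]]
```

Rims triangulate to about 46 mm (deep), 30–37 (shallow), 8–10 (tray), 0.5–8 (lid) and 33 (pot). These read a few mm low, but all pieces are standing upright on the table. Now a planning helper that only computes distances.

```bash
cat >> h.py <<'E'
from scipy.spatial.transform import Rotation as Ro
def need(x,y,z,ydeg):
    "print tool-frame shift (cm) and turn (rad) to reach TCP x,y,z with the jaw axis along ydeg (mod 180)"
    s=monitor.get_state(); R=Ro.from_rotvec(s["eef_rot"]).as_matrix()
    d=R.T@(np.array([x,y,z])-s["ee_pos"])*100
    cur=np.degrees(np.arctan2(R[1,1],R[0,1])); dy=(ydeg-cur+90)%180-90
    print("clk %.2f tcp %s yax %.1f tilt %.2f w %.3f F %s q6 %.2f"%(s["clock"],np.round(s["ee_pos"]*1000,1),cur,np.degrees(np.arccos(-R[2,2])),s["width"],np.round(s["force"],1),s["q"][5]))
    print("shift cm",np.round(d,2),"turn",round(-np.radians(dy),3))
E
python3 -c "
from h import *
need(.508,-.0153,.15,80.1)"
```

```text
clk 0.40 tcp [257.7 513.9 213.9] yax 63.4 tilt 0.01 w 0.999 F [ 0.5 -0.2  1. ] q6 -0.02
shift cm [-46.1  -36.09   6.39] turn -0.292
```

```bash
python3 -m creep '[[0,-4.6,-3.6,0.6,-0.05],[0,-9.2,-7.2,1.2,-0.1],[0,-13.8,-10.8,1.9,-0.15],[0,-18.4,-14.4,2.5,-0.2],[0,-23,-18,3.2,-0.2]]' 20; python3 -m creep '[[0,-4.6,-3.6,0.6,-0.05],[0,-9.2,-7.2,1.2,-0.09],[0,-13.8,-10.8,1.9,-0.09],[0,-18.4,-14.4,2.5,-0.09],[0,-22,-18,3.2,-0.09]]'; python3 -c "
from h import *
need(.508,-.0153,.10,80.1)"
```

```text
clock: 1.02
ee_pos: [0.3834, 0.2484, 0.1821]
eef_rot: [0.413, 3.113, 0.001]
force: [0.7, 0.1, 0.6]
width: 1.0
clock: 1.65
ee_pos: [0.5494, 0.0168, 0.1499]
eef_rot: [0.275, 3.128, 0.0]
force: [-0.6, 0.4, -0.2]
width: 1.003
clk 1.65 tcp [549.4  16.8 149.9] yax 79.9 tilt 0.07 w 1.003 F [-0.6  0.4 -0.2] q6 -1.39
shift cm [ 3.52 -3.89  4.98] turn -0.003
```

```bash
python3 -m creep '[[0,2,-2.2,1,0],[0,3.5,-3.9,2.5,0],[0,3.52,-3.89,5,0],[0,3.52,-3.89,5,0],[0,3.52,-3.89,5,0]]'; python3 -c "
from h import *
need(.508,-.0153,.027,80.1)
cap('top','pics/t1.png');cap('scene','pics/s1.png')"
```

```text
clock: 2.28
ee_pos: [0.5073, -0.0134, 0.1007]
eef_rot: [0.274, 3.128, 0.0]
force: [0.5, -0.1, -0.5]
width: 1.001
clk 2.27 tcp [507.3 -13.4 100.7] yax 80.0 tilt 0.08 w 1.001 F [ 0.5 -0.1 -0.5] q6 -1.45
shift cm [-0.09 -0.18  7.37] turn -0.002
```

View pics/s1.png

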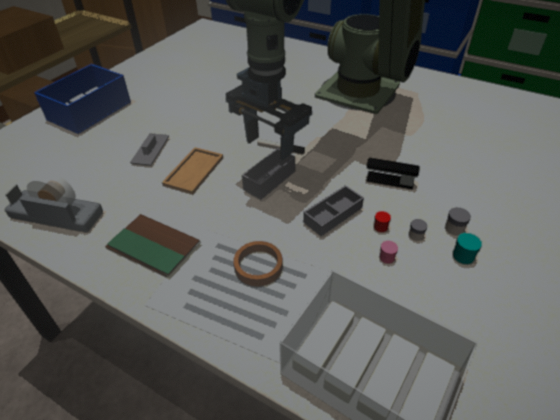

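The scene picture shows the open fingers straddling the deep tier around (270,150). I'll descend and grip.

```bash
python3 -m creep '[[0,-0.05,-0.1,3,0],[0,-0.05,-0.1,6,0],[0,-0.05,-0.1,7.4,0],[0,-0.05,-0.1,7.4,0],[0.6,-0.05,-0.1,7.4,0]]' 20;python3 -m creep '[[0.6,0,0,0,0],[0.6,0,0,0,0],[0.6,0,0,0,0],[0.6,0,0,0,0],[0.6,0,0,0,0]]' 20; python3 -c "
from h import *
need(.508,-.0153,.027,80.1)"
```

```text
clock: 3.0
ee_pos: [0.5078, -0.0145, 0.027]
eef_rot: [0.274, 3.127, 0.0]
force: [0.3, -1.2, -0.7]
width: 0.922
clock: 3.62
ee_pos: [0.5071, -0.0145, 0.0264]
eef_rot: [0.274, 3.129, 0.0]
force: [-0.7, 0.5, 5.6]
width: 0.616
clk 3.62 tcp [507.1 -14.5  26.4] yax 80.0 tilt 0.05 w 0.616 F [-0.7  0.5  5.6] q6 -1.45
shift cm [-0.11 -0.06 -0.06] turn -0.002
```

```bash
python3 -m creep '[[0.7,0,0,-1,0],[0.7,0,0,-3,0],[0.7,0,0,-5,0],[0.7,0,0,-6,0],[0.7,0,0,-6,0]]' 20; python3 -c "
from h import *
need(.566,-.2011,.087,97.8)
cap('scene','pics/s2.png')"
```

```text
clock: 4.25
ee_pos: [0.507, -0.0146, 0.0864]
eef_rot: [0.274, 3.128, 0.0]
force: [0.2, -0.1, -2.4]
width: 0.616
clk 4.25 tcp [507.  -14.6  86.4] yax 80.0 tilt 0.07 w 0.616 F [ 0.2 -0.1 -2.4] q6 -1.45
shift cm [ -9.05 -17.34  -0.05] turn -0.311
```

View pics/s2.png

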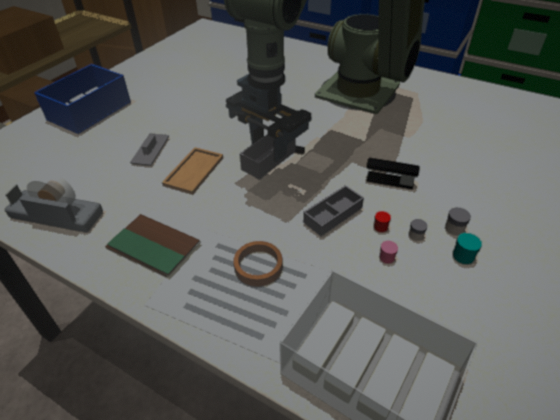

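The deep tier hangs level in the grip at (270,150). Carrying it to the tray.

```bash
python3 -m creep '[[0.7,-1.8,-3.5,0,-0.06],[0.7,-3.6,-7,0,-0.12],[0.7,-5.4,-10.4,0,-0.2],[0.7,-7.2,-13.9,0,-0.26],[0.7,-9.05,-17.34,0,-0.311]]'; python3 -m creep '[[0.7,0,0,0,0],[0.7,0,0,0,0],[0.7,0,0,0,0],[0.7,0,0,0,0],[0.7,0,0,0,0]]';python3 -c "
from h import *
need(.566,-.2011,.031,97.8)"
```

```text
clock: 4.92
ee_pos: [0.5653, -0.2021, 0.0846]
eef_rot: [0.216, -3.132, -0.002]
force: [0.2, 0.9, -1.3]
width: 0.618
clock: 5.55
ee_pos: [0.5657, -0.2005, 0.0861]
eef_rot: [-0.215, 3.134, 0.0]
force: [-1.0, -0.2, -0.5]
width: 0.619
clk 5.55 tcp [ 565.7 -200.5   86.1] yax 97.8 tilt 0.01 w 0.619 F [-1.  -0.2 -0.5] q6 -2.07
shift cm [-0.02 -0.07  5.51] turn 0.001
```

```bash
python3 -m creep '[[0.7,0,0,1.5,0],[0.7,0,0,3.2,0],[0.7,0,0,4.6,0],[0.7,0,0,5.4,0],[0.7,0,0,5.6,0]]'; python3 -c "
from h import *
need(.566,-.2011,.030,97.8)"
```

```text
clock: 6.18
ee_pos: [0.5652, -0.2008, 0.03]
eef_rot: [0.214, -3.133, -0.001]
force: [-4.2, 1.8, 11.1]
width: 0.617
clk 6.17 tcp [ 565.2 -200.8   30. ] yax 97.8 tilt 0.11 w 0.617 F [-4.2  1.8 11.1] q6 -2.07
shift cm [-0.08 -0.04 -0.  ] turn 0.0
```

```bash
python3 -m creep '[[0.3,0,0,0,0],[0.1,0,0,0,0],[0,0,0,0,0],[0,0,0,0,0],[0,0,0,0,0]]'; python3 -m creep '[[0,0,0,-1,0],[0,0,0,-4,0],[0,0,0,-8,0],[0,0,0,-12,0],[0,0,0,-14,0]]'; python3 -c "
from h import *
need(.5056,.34,.12,90)
cap('scene','pics/s3.png')"
```

```text
clock: 6.8
ee_pos: [0.5658, -0.201, 0.0299]
eef_rot: [-0.214, 3.134, 0.0]
force: [0.5, -0.5, 0.4]
width: 1.001
clock: 7.42
ee_pos: [0.5668, -0.2014, 0.1734]
eef_rot: [-0.214, 3.13, -0.003]
force: [-0.3, 0.5, -0.1]
width: 1.0
clk 7.42 tcp [ 566.8 -201.4  173.4] yax 97.8 tilt 0.28 w 1.000 F [-0.3  0.5 -0.1] q6 -2.07
shift cm [-1.27 54.48  5.22] turn 0.136
```

View pics/s3.png

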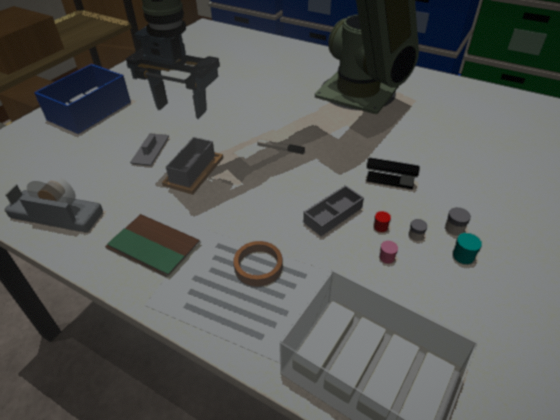

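The deep tier stands in the tray at (192,160). Now the pot, with the jaws turned along the tier's length.

```bash
python3 -m creep '[[0,-0.1,5,0,0.16],[0,-0.3,10.5,0,0.32],[0,-0.5,16,0,0.48],[0,-0.7,22,0,0.64],[0,-0.8,27.5,0,0.8]]'; python3 -c "
from h import *
need(.5056,.34,.12,7.8)"
```

```text
clock: 8.1
ee_pos: [0.5358, 0.0744, 0.17]
eef_rot: [1.031, 2.967, 0.001]
force: [0.6, -0.2, -0.7]
width: 1.0
clk 8.10 tcp [535.8  74.4 170. ] yax 51.7 tilt 0.02 w 1.000 F [ 0.6 -0.2 -0.7] q6 -0.79
shift cm [18.84 18.96  5.  ] turn 0.766
```

```bash
python3 -m creep '[[0.2,3.8,3.8,0,0.16],[0.3,7.6,7.6,0,0.32],[0.35,11.4,11.4,1,0.48],[0.35,15.2,15.2,2,0.64],[0.35,18.8,18.96,4,0.766]]';python3 -m creep '[[0.35,0,0,0,0],[0.35,0,0,0,0],[0.35,0,0,0,0],[0.35,0,0,0,0],[0.35,0,0,0,0]]'; python3 - <<'E'
from h import *
need(.5056,.34,.07,7.8)
t=cap('top','pics/t4.png');s=cap('scene')
a=t["bgr"][180:300,80:260];b=s["bgr"][150:270,340:520]
cv2.imwrite("pics/p4.png",cv2.resize(np.hstack([a,b]),None,fx=2.2,fy=2.2,interpolation=cv2.INTER_CUBIC))
E
```

```text
clock: 8.72
ee_pos: [0.505, 0.3397, 0.1303]
eef_rot: [2.064, 2.368, 0.003]
force: [1.1, -0.2, 0.8]
width: 0.652
clock: 9.35
ee_pos: [0.5054, 0.337, 0.1304]
eef_rot: [2.061, 2.371, 0.001]
force: [-0.7, -1.1, -0.5]
width: 0.65
clk 9.35 tcp [505.4 337.  130.4] yax 8.0 tilt 0.05 w 0.650 F [-0.7 -1.1 -0.5] q6 0.43
shift cm [0.29 0.05 6.05] turn 0.004
```

View pics/p4.png

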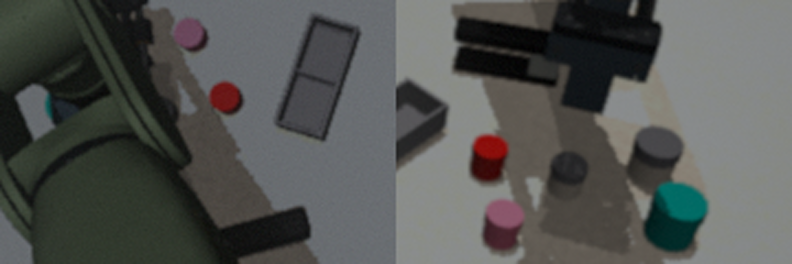

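```bash
python3 -m creep '[[0.35,0.3,0.05,3,0],[0.35,0.3,0.05,6,0],[0.35,0.3,0.05,9,0],[0.35,0.3,0.05,12,0],[0.35,0.3,0.05,12.2,0]]' 12; python3 -m creep '[[0.35,0,0,0,0],[0.8,0,0,0,0],[0.8,0,0,0,0],[0.8,0,0,0,0],[0.8,0,0,0,0]]' 12; python3 - <<'E'
from h import *
need(.5056,.34,.008,7.8)
s=cap('scene')
crop(s,340,150,520,270,4,"pics/p5.png")
E
```

```text
clock: 10.07
ee_pos: [0.5037, 0.3397, 0.006]
eef_rot: [-2.059, -2.371, 0.007]
force: [0.2, 0.2, 0.1]
width: 0.654
clock: 10.7
ee_pos: [0.5055, 0.341, 0.0087]
eef_rot: [2.059, 2.372, 0.002]
force: [-0.5, 0.1, 4.3]
width: 0.369
clk 10.70 tcp [505.5 341.    8.7] yax 8.1 tilt 0.08 w 0.369 F [-0.5  0.1  4.3] q6 0.43
shift cm [-0.1  -0.01  0.07] turn 0.005
```

View pics/p5.png

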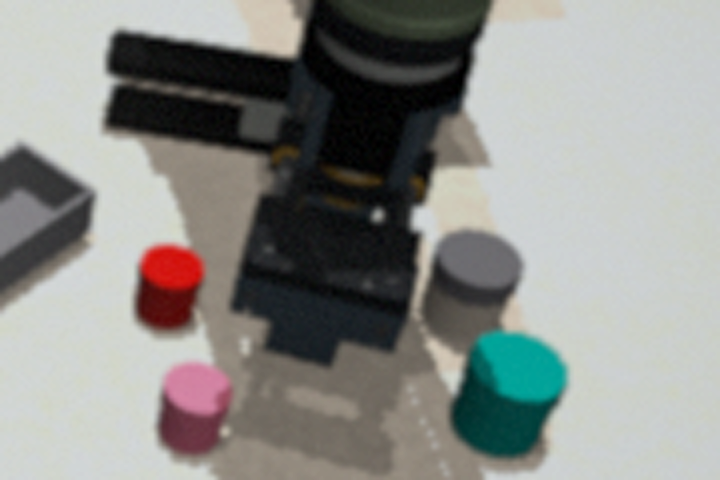

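The opening stopped at 33.6 mm, which is the cap's width. Lifting.

```bash
python3 -m creep '[[0.8,0,0,-1,0],[0.8,0,0,-4,0],[0.8,0,0,-8,0],[0.8,0,0,-12,0],[0.8,0,0,-13,0]]'; python3 - <<'E'
from h import *
need(.566,-.2011,.138,7.8)
s=cap('scene')
crop(s,340,130,520,270,4,"pics/p6.png")
E
```

```text
clock: 11.38
ee_pos: [0.5063, 0.3415, 0.141]
eef_rot: [2.059, 2.371, 0.008]
force: [0.1, 0.2, -1.4]
width: 0.368
clk 11.38 tcp [506.3 341.5 141. ] yax 8.1 tilt 0.31 w 0.368 F [ 0.1  0.2 -1.4] q6 0.43
shift cm [-54.56  -1.72   0.17] turn 0.005
```

View pics/p6.png

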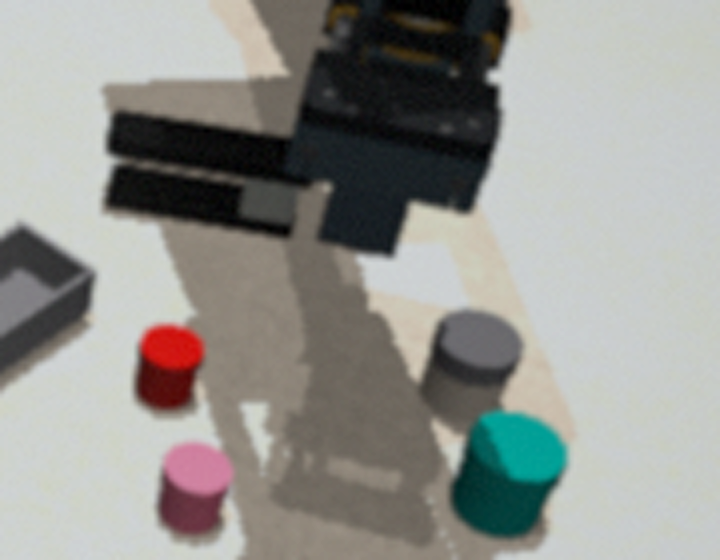

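The pot has left the table and is hidden behind the front finger. Before placing, I'll check the deep tier's pose in the tray.

```bash
python3 - <<'E'
from h import *
t=cap('top');s=cap('scene')
a=cv2.resize(t["bgr"][155:245,335:410],None,fx=5.5,fy=5.5,interpolation=cv2.INTER_CUBIC);b=cv2.resize(s["bgr"][130:205,150:235],None,fx=4.6,fy=4.6,interpolation=cv2.INTER_CUBIC)
H=max(a.shape[0],b.shape[0]); f=lambda v:cv2.copyMakeBorder(v,0,H-v.shape[0],0,0,cv2.BORDER_CONSTANT)
cv2.imwrite("pics/d7.png",np.clip(np.hstack([f(a),f(b)])*1.5,0,255).astype(np.uint8))
# predicted rim outline at nominal pose
def rect(cx,cy,z,yaw,L=.130,W=.056):
    c,s_=np.cos(yaw),np.sin(yaw)
    return [[cx+c*u-s_*v,cy+s_*u+c*v,z] for u,v in((L/2,W/2),(L/2,-W/2),(-L/2,-W/2),(-L/2,W/2))]
print(np.round(proj(t,rect(.5658,-.201,.056,np.radians(7.8))),1).tolist())
E
```

```text
[[358.8, 173.7], [381.6, 170.0], [392.5, 222.4], [369.2, 226.2]]
```

View pics/d7.png

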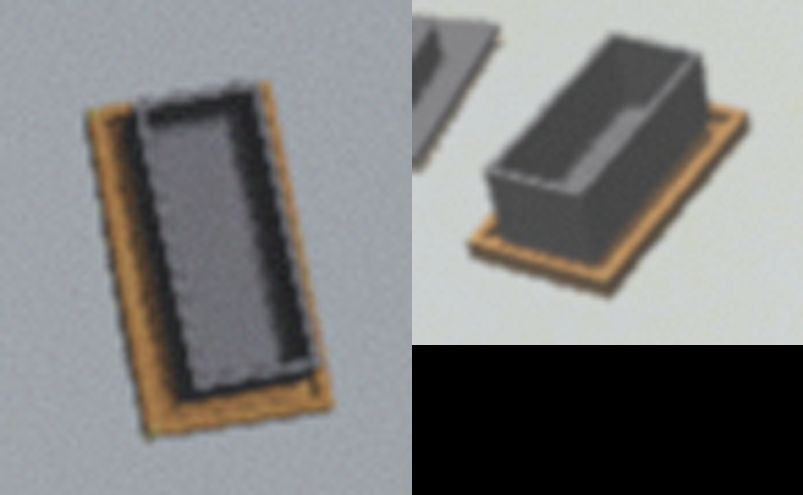

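The deep tier's rim corners are at about (360,172), (381.5,169.7), (392.4,221.5), (369,225.5), within about 1.5 mm of where I let it go, and it is flat on the floor. Carrying the pot over.

```bash
python3 -m creep '[[0.8,-5.5,-0.2,0,0],[0.8,-11,-0.3,0,0],[0.8,-16.5,-0.5,0,0],[0.8,-22,-0.7,0,0],[0.8,-27.5,-0.9,0,0]]'; python3 -m creep '[[0.8,-5.5,-0.2,0,0],[0.8,-11,-0.3,0,0],[0.8,-16.5,-0.5,0,0],[0.8,-22,-0.7,0,0],[0.8,-27,-0.8,0,0]]'; python3 -m creep '[[0.8,0,0,0,0],[0.8,0,0,0,0],[0.8,0,0,0,0],[0.8,0,0,0,0],[0.8,0,0,0,0]]'; python3 - <<'E'
from h import *
need(.567,-.201,.09,7.8)
s=cap('scene');crop(s,100,60,280,195,4,"pics/p8.png")
E
```

```text
clock: 12.15
ee_pos: [0.5336, 0.0653, 0.1359]
eef_rot: [-2.057, -2.371, 0.004]
force: [0.6, -0.2, -0.2]
width: 0.368
clock: 12.78
ee_pos: [0.5637, -0.2028, 0.1355]
eef_rot: [-2.057, -2.369, 0.002]
force: [1.2, 0.5, -0.9]
width: 0.368
clock: 13.4
ee_pos: [0.565, -0.2005, 0.1381]
eef_rot: [2.058, 2.373, 0.0]
force: [-0.4, -0.6, -0.1]
width: 0.368
clk 13.40 tcp [ 565.  -200.5  138.1] yax 8.1 tilt 0.01 w 0.368 F [-0.4 -0.6 -0.1] q6 -0.50
shift cm [-0.07  0.19  4.81] turn 0.006
```

View pics/p8.png

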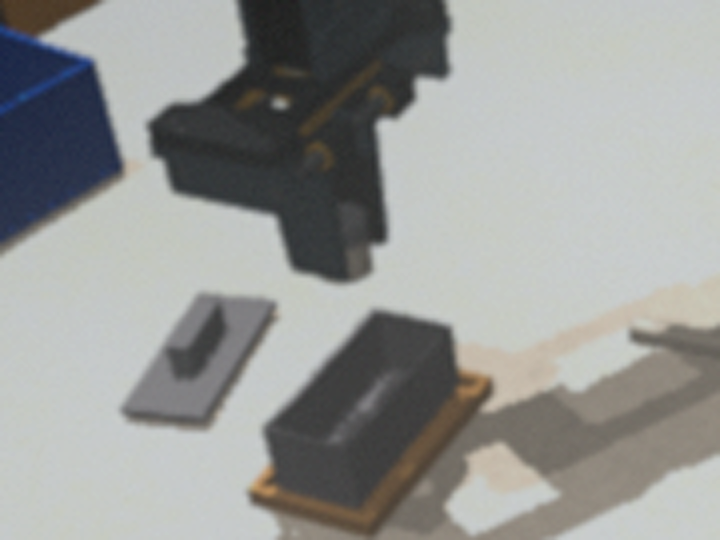

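The pot is in the fingers, above the tier's mouth. Lowering.

```bash
python3 -m creep '[[0.8,-0.07,0.19,1.5,0],[0.8,-0.07,0.19,4,0],[0.8,-0.07,0.19,6.5,0],[0.8,-0.07,0.19,8.5,0],[0.8,-0.07,0.19,9.8,0]]'; python3 -m creep '[[0.8,0,0,0.6,0],[0.8,0,0,1.2,0],[0.8,0,0,1.6,0],[0.8,0,0,1.75,0],[0.8,0,0,1.75,0]]'; python3 - <<'E'
from h import *
need(.567,-.201,.0217,7.8)
E
```

```text
clock: 14.08
ee_pos: [0.5661, -0.2014, 0.038]
eef_rot: [-2.058, -2.371, 0.001]
force: [0.4, 0.1, -0.1]
width: 0.365
clock: 14.7
ee_pos: [0.567, -0.2017, 0.0226]
eef_rot: [2.059, 2.372, 0.0]
force: [0.3, 0.0, -0.1]
width: 0.363
clk 14.70 tcp [ 567.  -201.7   22.6] yax 8.1 tilt 0.03 w 0.363 F [ 0.3  0.  -0.1] q6 -0.50
shift cm [0.07 0.01 0.09] turn 0.005
```

```bash
python3 -m creep '[[0.8,0,0,0.05,0],[0.8,0,0,0.1,0],[0.8,0,0,0.15,0],[0.8,0,0,0.15,0],[0.8,0,0,0.15,0]]'; python3 - <<'E'
from h import *
need(.567,-.201,.0217,7.8)
E
```

```text
clock: 15.32
ee_pos: [0.567, -0.2018, 0.0217]
eef_rot: [2.059, 2.372, 0.0]
force: [-1.8, 0.5, 5.8]
width: 0.368
clk 15.32 tcp [ 567.  -201.8   21.7] yax 8.1 tilt 0.04 w 0.368 F [-1.8  0.5  5.8] q6 -0.50
shift cm [ 0.08  0.01 -0.  ] turn 0.005
```

Contact at the expected height. Letting go to a part opening, then up.

```bash
python3 -m creep '[[0.5,0,0,0,0],[0.35,0,0,0,0],[0.35,0,0,0,0],[0.35,0,0,0,0],[0.35,0,0,0,0]]'; python3 -m creep '[[0.35,0,0,-1,0],[0.35,0,0,-4,0],[0.35,0,0,-8,0],[0.35,0,0,-12,0],[0.35,0,0,-14,0]]'; python3 - <<'E'
from h import *
need(.540,.163,.14,71.6)
s=cap('scene');crop(s,100,60,280,195,4,"pics/p9.png")
E
```

```text
clock: 15.95
ee_pos: [0.5668, -0.2017, 0.0208]
eef_rot: [-2.059, -2.372, -0.0]
force: [0.1, -0.4, 0.2]
width: 0.647
clock: 16.58
ee_pos: [0.5679, -0.2021, 0.1644]
eef_rot: [2.056, 2.369, 0.003]
force: [0.3, 0.7, -0.4]
width: 0.655
clk 16.57 tcp [ 567.9 -202.1  164.4] yax 8.1 tilt 0.28 w 0.655 F [ 0.3  0.7 -0.4] q6 -0.50
shift cm [36.55  2.35  2.37] turn -1.109
```

View pics/p9.png

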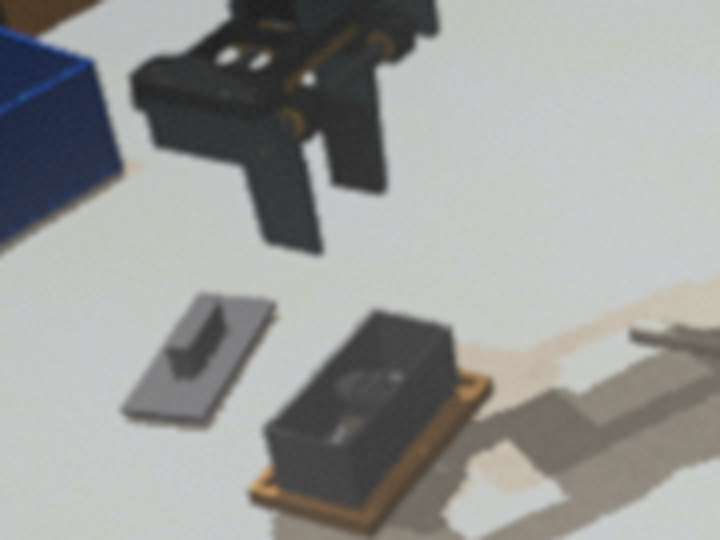

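The pot stands in the tier, with its cap at crop (365,385). Now the shallow tier.

```bash
python3 -m creep '[[0.2,4.5,0.3,0,-0.16],[0,9,0.6,0,-0.32],[0,13.5,0.9,0,-0.48],[0,18,1.2,0,-0.64],[0,22,1.4,0,-0.8]]'; python3 -c "
from h import *
need(.540,.163,.10,71.6)"
```

```text
clock: 17.25
ee_pos: [0.5494, 0.0197, 0.1609]
eef_rot: [-0.965, -2.99, -0.0]
force: [-0.3, -0.0, 0.2]
width: 1.003
clk 17.25 tcp [549.4  19.7 160.9] yax 54.2 tilt 0.01 w 1.003 F [-0.3 -0.   0.2] q6 -0.93
shift cm [ 9.14 11.08  6.09] turn -0.303
```

```bash
python3 -m creep '[[0,2.4,2.8,0,-0.1],[0,4.8,5.6,1,-0.2],[0,7,8.4,3,-0.3],[0,9.14,11.08,5,-0.303],[0,9.14,11.08,6,-0.303]]'; python3 -m creep '[[0,0,0,0,0],[0,0,0,0,0],[0,0,0,0,0],[0,0,0,0,0],[0,0,0,0,0]]'; python3 - <<'E'
from h import *
need(.540,.163,.010,71.6)
s=cap('scene');crop(s,260,110,440,245,4,"pics/p10.png")
t=cap('top');crop(t,340,150,460,240,6,"pics/p10t.png")
E
```

```text
clock: 17.88
ee_pos: [0.5403, 0.1631, 0.0997]
eef_rot: [-0.506, -3.099, 0.001]
force: [0.4, -0.2, -0.1]
width: 1.002
clock: 18.5
ee_pos: [0.5414, 0.1613, 0.1012]
eef_rot: [0.512, 3.099, 0.0]
force: [-0.6, 0.2, 0.4]
width: 0.996
clk 18.50 tcp [541.4 161.3 101.2] yax 71.3 tilt 0.03 w 0.996 F [-0.6  0.2  0.4] q6 -0.97
shift cm [0.19 0.12 9.12] turn -0.006
```

View pics/p10.png

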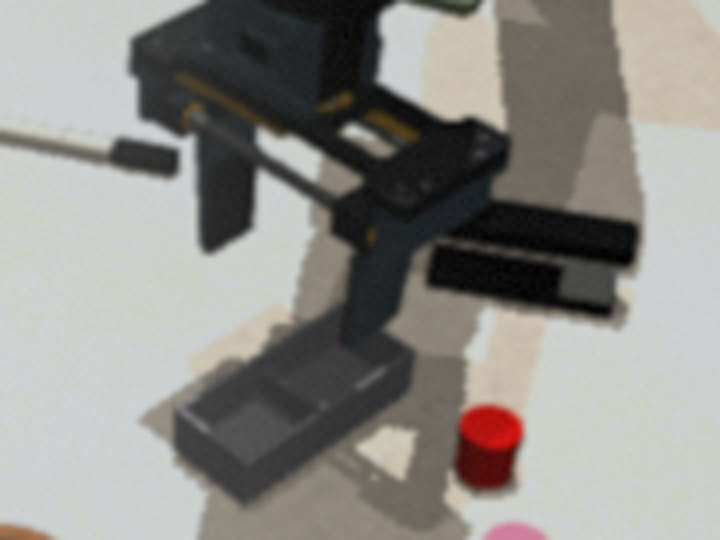

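View pics/p10t.png

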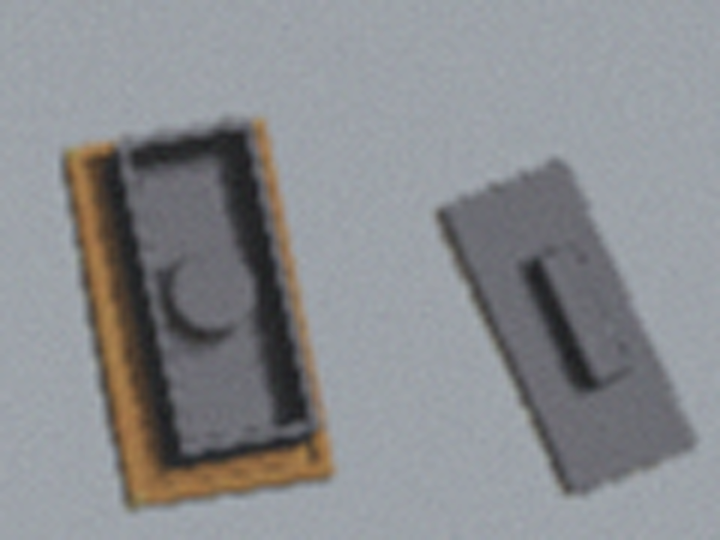

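The pot stands upright mid-tier (top about (375,199)). The fingers straddle the shallow tier; descending and gripping.

```bash
python3 -m creep '[[0,0.19,0.12,3,-0.006],[0,0.19,0.12,6,-0.006],[0,0.19,0.12,8.5,-0.006],[0,0.19,0.12,9.1,-0.006],[0,0.19,0.12,9.1,-0.006]]' 20;python3 -m creep '[[0.3,0,0,0,0],[0.7,0,0,0,0],[0.7,0,0,0,0],[0.7,0,0,0,0],[0.7,0,0,0,0]]' 20; python3 -c "
from h import *
need(.540,.163,.010,71.6)"
```

```text
clock: 19.23
ee_pos: [0.54, 0.1633, 0.0101]
eef_rot: [0.502, 3.101, 0.0]
force: [0.3, 0.5, 0.3]
width: 1.002
clock: 19.85
ee_pos: [0.5403, 0.1636, 0.0105]
eef_rot: [0.502, 3.1, 0.002]
force: [0.3, 1.5, 3.9]
width: 0.613
clk 19.85 tcp [540.3 163.6  10.5] yax 71.6 tilt 0.09 w 0.613 F [0.3 1.5 3.9] q6 -0.98
shift cm [ 0.01 -0.07  0.05] turn 0.0
```

```bash
python3 -m creep '[[0.7,0,0,-1,0],[0.7,0,0,-4,0],[0.7,0,0,-8,0],[0.7,0,0,-11,0],[0.7,0,0,-12,0]]'; python3 - <<'E'
from h import *
need(.567,-.2014,.13,97.8)
s=cap('scene');crop(s,260,80,440,215,4,"pics/p11.png")
E
```

```text
clock: 20.48
ee_pos: [0.5405, 0.1632, 0.132]
eef_rot: [0.501, 3.098, 0.002]
force: [-0.2, 0.2, -1.9]
width: 0.613
clk 20.48 tcp [540.5 163.2 132. ] yax 71.6 tilt 0.18 w 0.613 F [-0.2  0.2 -1.9] q6 -0.98
shift cm [-14.01 -33.77   0.18] turn -0.457
```

View pics/p11.png

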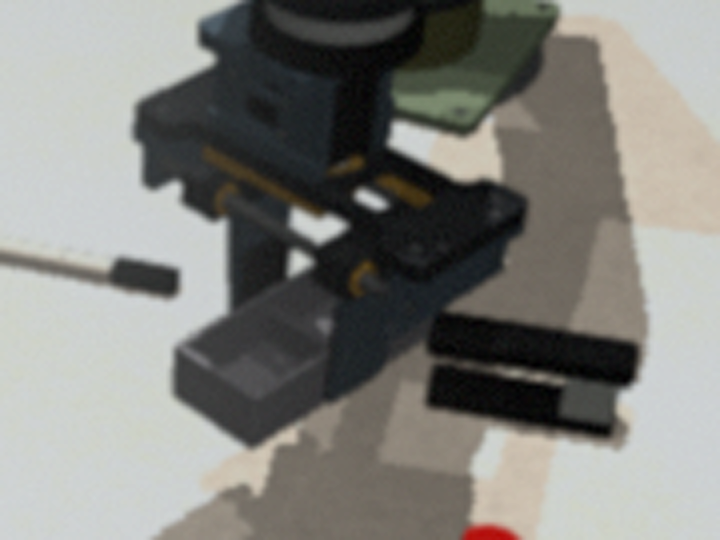

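The shallow tier is held level. Carrying it.

```bash
python3 -m creep '[[0.7,-2,-4.8,0,-0.08],[0.7,-4,-9.6,0,-0.16],[0.7,-6,-14.5,0,-0.24],[0.7,-8,-19.3,0,-0.32],[0.7,-10,-24.1,0,-0.4]]'; python3 -c "
from h import *
need(.567,-.2014,.13,97.8)"
```

```text
clock: 21.15
ee_pos: [0.5576, -0.0986, 0.1283]
eef_rot: [0.128, -3.136, -0.001]
force: [0.9, 0.2, -1.0]
width: 0.612
clk 21.15 tcp [557.6 -98.6 128.3] yax 94.7 tilt 0.17 w 0.612 F [ 0.9  0.2 -1. ] q6 -1.85
shift cm [ -0.09 -10.33  -0.18] turn -0.054
```

```bash
python3 -m creep '[[0.7,0,-3,0,-0.03],[0.7,0,-6,0,-0.05],[0.7,0,-8.5,0,-0.054],[0.7,-0.09,-10.33,0,-0.054],[0.7,-0.09,-10.33,0,-0.054]]';python3 -m creep '[[0.7,0,0,1,0],[0.7,0,0,2,0],[0.7,0,0,3.5,0],[0.7,0,0,4.5,0],[0.7,0,0,4.5,0]]'; python3 - <<'E'
from h import *
need(.567,-.2014,.0615,97.8)
s=cap('scene');crop(s,110,70,290,205,4,"pics/p12.png")
t=cap('top');crop(t,320,140,440,240,6,"pics/p12t.png")
E
```

```text
clock: 21.78
ee_pos: [0.5674, -0.2006, 0.1289]
eef_rot: [0.206, -3.133, -0.001]
force: [-0.5, 0.6, -1.5]
width: 0.61
clock: 22.4
ee_pos: [0.5671, -0.1995, 0.0836]
eef_rot: [0.209, -3.132, -0.002]
force: [0.1, -0.5, -1.0]
width: 0.611
clk 22.40 tcp [ 567.1 -199.5   83.6] yax 97.6 tilt 0.14 w 0.611 F [ 0.1 -0.5 -1. ] q6 -2.06
shift cm [ 0.03 -0.19  2.21] turn -0.003
```

View pics/p12.png

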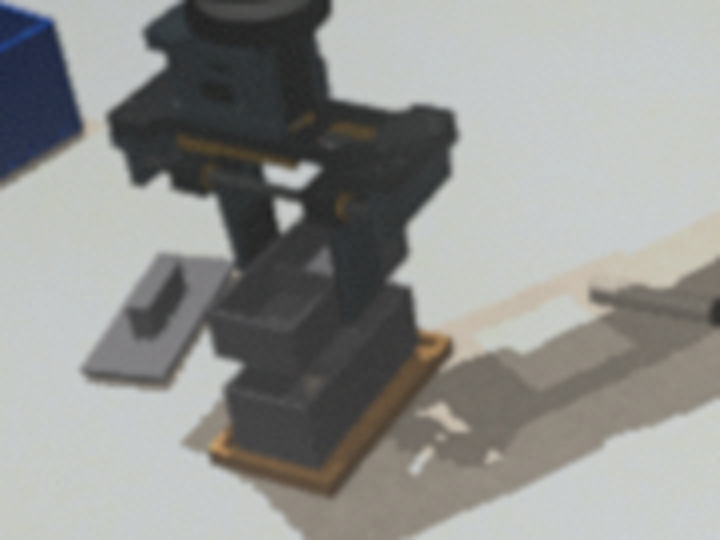

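View pics/p12t.png

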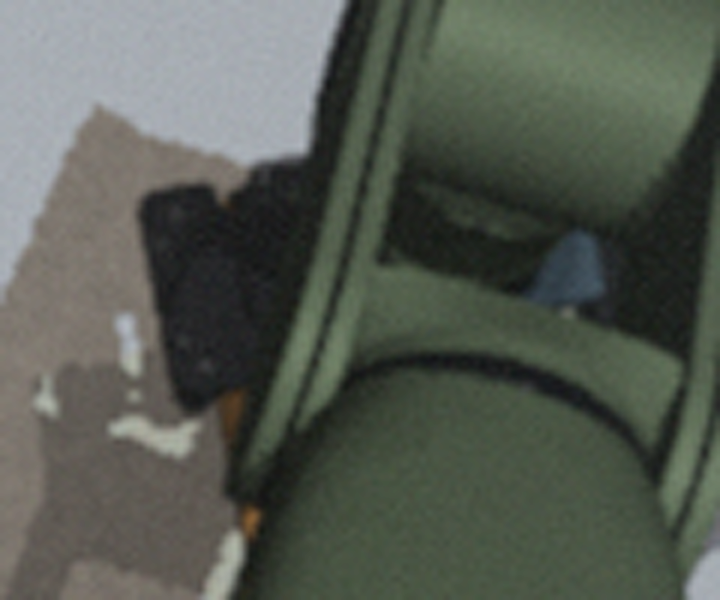

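```bash
python3 - <<'E'
from h import *
s=cap('scene')
x0,y0=110,70
P=lambda u,v:(u/4+x0-.4,v/4+y0-.4)
def rect(cx,cy,z,yaw,L=.130,W=.056):
    c,s_=np.cos(yaw),np.sin(yaw)
    return [[cx+c*u-s_*v,cy+s_*u+c*v,z] for u,v in((L/2,W/2),(L/2,-W/2),(-L/2,-W/2),(-L/2,W/2))]
for n,cy,z in(("deep",-.201,.056),("shal",-.1995,.1111),("shalfoot body",-.1995,.0781)):
    q=(proj(s,rect(.567,cy,z,np.radians(7.8)))-[x0,y0]+.4)*4
    print(n,np.round(q).tolist())
crop(s,150,100,230,190,7,"pics/p13.png")
E
```

```text
deep [[303.0, 409.0], [220.0, 386.0], [335.0, 265.0], [414.0, 284.0]]
shal [[290.0, 332.0], [203.0, 309.0], [323.0, 190.0], [405.0, 209.0]]
shalfoot body [[299.0, 379.0], [214.0, 357.0], [332.0, 236.0], [411.0, 255.0]]
```

View pics/p13.png

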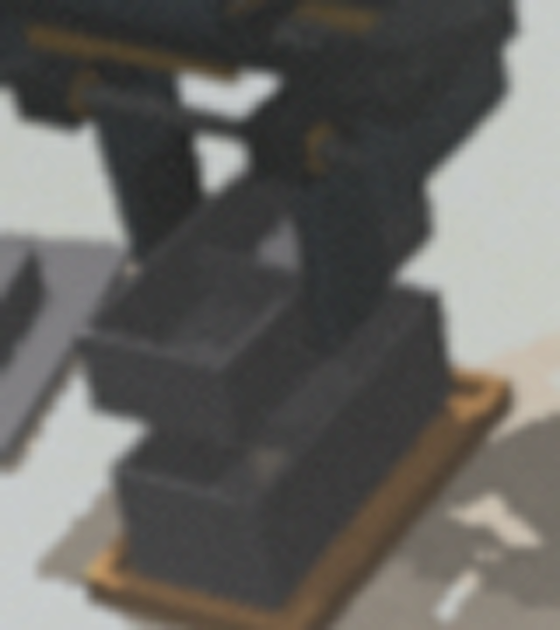

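Against the projected outlines, both boxes' seen corners are within about 1.5 px and the relative offset is about 1–2 mm, inside the 3 mm play. Lowering in steps, watching force.

```bash
python3 -m creep '[[0.7,0.03,-0.13,0.5,-0.003],[0.7,0.03,-0.13,1,-0.003],[0.7,0.03,-0.13,1.3,-0.003],[0.7,0.03,-0.13,1.5,-0.003],[0.7,0.03,-0.13,1.5,-0.003]]';python3 -c "
from h import *
need(.567,-.201,.0615,97.8)"; python3 -m creep '[[0.7,0,0,0.15,0],[0.7,0,0,0.3,0],[0.7,0,0,0.4,0],[0.7,0,0,0.45,0],[0.7,0,0,0.45,0]]';python3 -c "
from h import *
need(.567,-.201,.0615,97.8)"
```

```text
clock: 23.18
ee_pos: [0.5676, -0.2012, 0.0698]
eef_rot: [0.214, -3.134, -0.0]
force: [-0.3, 0.1, -1.7]
width: 0.608
clk 23.18 tcp [ 567.6 -201.2   69.8] yax 97.8 tilt 0.02 w 0.608 F [-0.3  0.1 -1.7] q6 -2.07
shift cm [0.05 0.03 0.83] turn 0.0
clock: 23.8
ee_pos: [0.5676, -0.2012, 0.0654]
eef_rot: [0.214, -3.134, -0.0]
force: [-0.0, -0.4, -1.0]
width: 0.617
clk 23.80 tcp [ 567.6 -201.2   65.4] yax 97.8 tilt 0.01 w 0.617 F [-0.  -0.4 -1. ] q6 -2.07
shift cm [0.06 0.03 0.39] turn 0.0
```

```bash
python3 -m creep '[[0.7,0,0,0.1,0],[0.7,0,0,0.2,0],[0.7,0,0,0.3,0],[0.7,0,0,0.38,0],[0.7,0,0,0.4,0]]';python3 -c "
from h import *
need(.567,-.201,.0615,97.8)"
```

```text
clock: 24.42
ee_pos: [0.5676, -0.2013, 0.0615]
eef_rot: [-0.214, 3.134, 0.0]
force: [-0.3, 0.8, 0.6]
width: 0.618
clk 24.43 tcp [ 567.6 -201.3   61.5] yax 97.8 tilt 0.01 w 0.618 F [-0.3  0.8  0.6] q6 -2.07
shift cm [0.06 0.03 0.  ] turn 0.0
```

Seated at the expected height. Release and rise.

```bash
python3 -m creep '[[0.5,0,0,0,0],[0.2,0,0,0,0],[0,0,0,0,0],[0,0,0,0,0],[0,0,0,0,0]]'; python3 -m creep '[[0,0,0,-1,0],[0,0,0,-3,0],[0,0,0,-6,0],[0,0,0,-9,0],[0,0,0,-10,0]]';python3 -m creep '[[0,3,6,0,0],[0,6,12,0,0],[0,8,17,0,0],[0,10,20,0,0],[0,10,20,0,0]]'; python3 - <<'E'
from h import *
need(.5546,-.351,.16,110.5)
s=cap('scene');crop(s,110,100,250,205,5,"pics/p14.png")
t=cap('top','pics/t14.png');crop(t,340,150,460,240,6,"pics/p14t.png")
E
```

```text
clock: 25.05
ee_pos: [0.5677, -0.2013, 0.0615]
eef_rot: [-0.214, 3.134, 0.0]
force: [-0.0, 0.7, 0.7]
width: 0.993
clock: 25.68
ee_pos: [0.5688, -0.2017, 0.1641]
eef_rot: [-0.214, 3.13, -0.003]
force: [-0.2, -0.4, 0.3]
width: 0.997
clock: 26.3
ee_pos: [0.4392, -0.0152, 0.1611]
eef_rot: [0.218, -3.132, -0.001]
force: [0.0, -0.2, -0.2]
width: 0.999
clk 26.30 tcp [439.2 -15.2 161.1] yax 98.0 tilt 0.10 w 0.999 F [ 0.  -0.2 -0.2] q6 -1.77
shift cm [ -6.77 -34.86   0.08] turn -0.219
```

View pics/p14.png

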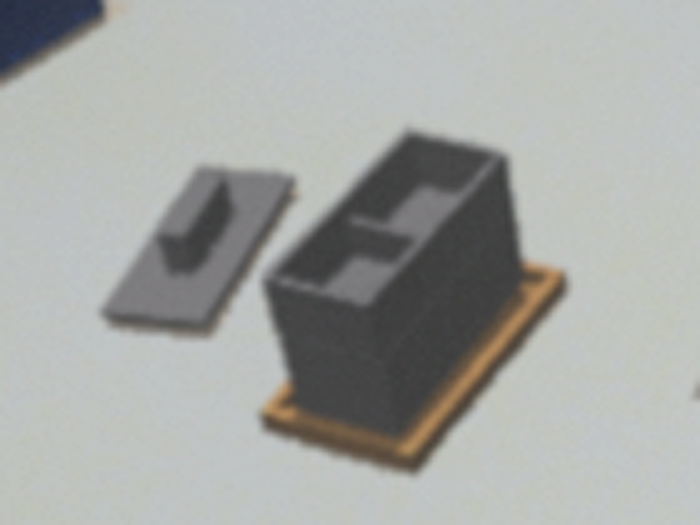

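View pics/p14t.png

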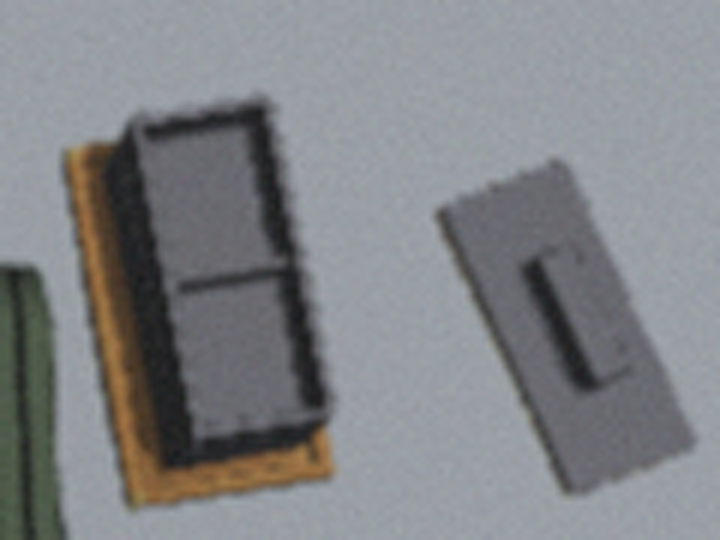

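```bash
python3 - <<'E'
from h import *
t=cap('top');s=cap('scene')
P=lambda u,v:(u/6+340-.42,v/6+150-.42)
def show(n,pts,z):
    Q=np.array([plane(t,P(*p),z) for p in pts])[:,:2]; c=Q.mean(0)
    e=np.roll(Q,-1,0)-Q
    print(n,np.round(c*1000,1),"L",np.round(np.linalg.norm(e,axis=1)*1000,1),"ang",np.round(np.degrees(np.arctan2(e[:,1],e[:,0])),1))
show("shal",[(133,117),(266,99),(328,408),(193,436)],.089)
show("lid plate",[(437,212),(562,160),(695,443),(572,494)],.011)
show("bar top",[(545,253),(580,243),(629,364),(592,386)],.035)
S=lambda u,v:(u/5+110-.4,v/5+100-.4)
for n,a,b in(("lid far",(562,160),(103,315)),("lid near",(572,494),(297,177)),("lid",(695,443),(203,168)),("shal far R",(266,99),(267,278)),("shal near L",(193,436),(508,155)),("shal nearR",(328,408),(408,130))):
    p,e=tri(t,P(*a),s,S(*b)); print(n,np.round(p*1000,1),round(e*1000,1))
crop(t,400,165,460,240,10,"pics/p15t.png"); crop(s,125,128,175,172,14,"pics/p15.png")
E
```

```text
shal [ 569.  -201.3] L [ 52.7 124.7  53.3 128.5] ang [ -83.8 -172.6  100.2    7.2]
lid plate [ 555.6 -351.6] L [ 57.1 128.3  55.2 127.9] ang [ -68.8 -159.7  110.8   21.2]
bar top [ 556.8 -353.4] L [14.9 52.8 17.7 57.1] ang [ -75.5 -162.8  118.9   14.7]
lid far [ 625.6 -355.1    8.1] 3.1
lid near [ 485.4 -347.9    9.1] 2.8
lid [ 504.5 -398.7    9.6] 4.1
shal far R [ 634.3 -218.8   87.7] 2.2
shal near L [ 501.2 -182.5   87.1] 2.1
shal nearR [ 510.6 -235.1   89.8] 0.8
```

View pics/p15t.png

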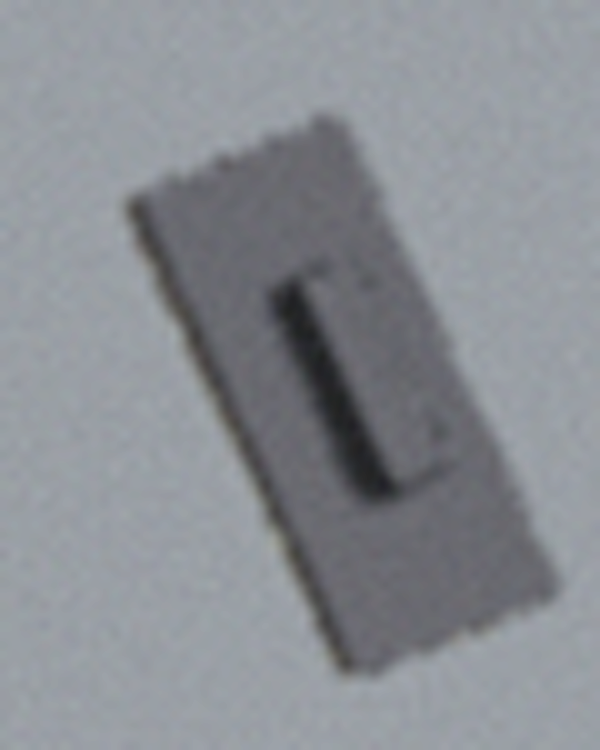

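View pics/p15.png

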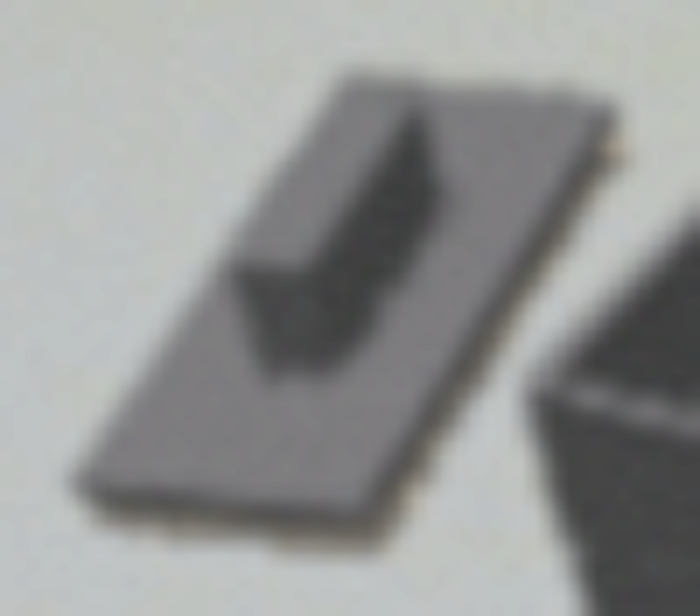

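Shallow tier seated and flush: rims triangulate at 88–90 mm (89 expected), centre ≈(568,-201). Lid centre ≈(555.6,-351.6), yaw ≈20.7°, plate at 8–10 mm. The last joint would come near its limit, so I'll take the half-turned grasp.

```bash
python3 -m creep '[[0,0,0,0,0.18],[0,0,0,0,0.36],[0,0,0,0,0.54],[0,0,0,0,0.72],[0,0,0,0,0.9]]'; python3 -m creep '[[0,0,0,0,0.18],[0,0,0,0,0.36],[0,0,0,0,0.54],[0,0,0,0,0.72],[0,0,0,0,0.9]]';python3 -m creep '[[0,0,0,0,0.18],[0,0,0,0,0.36],[0,0,0,0,0.54],[0,0,0,0,0.72],[0,0,0,0,0.9]]';python3 -c "
from h import *
need(.5556,-.3516,.16,110.7)"
```

```text
clock: 27.12
ee_pos: [0.4422, -0.0176, 0.1612]
eef_rot: [-1.182, -2.911, 0.0]
force: [-0.3, 0.8, 0.3]
width: 1.003
clock: 27.75
ee_pos: [0.4422, -0.0177, 0.1612]
eef_rot: [-2.33, -2.107, 0.0]
force: [0.4, -0.2, 0.5]
width: 1.006
clock: 28.38
ee_pos: [0.4422, -0.0176, 0.1612]
eef_rot: [3.015, 0.884, -0.0]
force: [0.5, -0.6, 0.5]
width: 1.0
clk 28.38 tcp [442.2 -17.6 161.2] yax -57.3 tilt 0.01 w 1.000 F [ 0.5 -0.6  0.5] q6 0.93
shift cm [-8.48 34.23  0.12] turn 0.209
```

```bash
python3 -m creep '[[0.2,-1.2,5,0,0.05],[0.4,-2.5,10,0,0.1],[0.4,-4,16,0,0.15],[0.4,-5.5,22,0,0.2],[0.4,-6.7,27,0,0.209]]'; python3 -c "
from h import *
need(.5556,-.3516,.08,110.7)"
```

```text
clock: 29.0
ee_pos: [0.5334, -0.2833, 0.1608]
eef_rot: [3.089, 0.571, 0.0]
force: [0.5, 0.3, -0.3]
width: 0.601
clk 29.00 tcp [ 533.4 -283.3  160.8] yax -69.0 tilt 0.01 w 0.601 F [ 0.5  0.3 -0.3] q6 0.70
shift cm [-0.37  7.17  8.08] turn 0.004
```

```bash
python3 -m creep '[[0.4,-0.2,3,1,0.004],[0.4,-0.37,6,3,0.004],[0.4,-0.37,7.17,6,0.004],[0.4,-0.37,7.17,8.5,0.004],[0.4,-0.37,7.17,8.5,0.004]]';python3 -m creep '[[0.4,0,0,0,0],[0.4,0,0,0,0],[0.4,0,0,0,0],[0.4,0,0,0,0],[0.4,0,0,0,0]]'; python3 - <<'E'
from h import *
need(.5556,-.3516,.014,110.7)
s=cap('scene');crop(s,90,80,230,190,5,"pics/p16.png")
E
```

```text
clock: 29.62
ee_pos: [0.5536, -0.3481, 0.0734]
eef_rot: [-3.086, -0.567, 0.007]
force: [0.4, -0.0, 0.4]
width: 0.596
clock: 30.25
ee_pos: [0.5553, -0.3476, 0.0767]
eef_rot: [3.089, 0.57, 0.001]
force: [0.3, 0.2, 0.3]
width: 0.602
clk 30.25 tcp [ 555.3 -347.6   76.7] yax -69.1 tilt 0.02 w 0.602 F [0.3 0.2 0.3] q6 0.63
shift cm [-0.11  0.38  6.27] turn 0.004
```

View pics/p16.png

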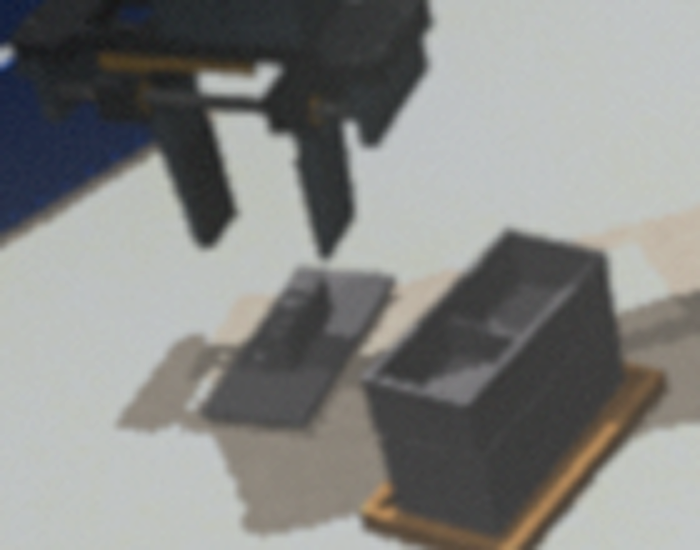

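The fingers are either side of the bar line, above the lid (crop (290,340)). Lowering to tip z ≈ 14 mm, in two parts.

```bash
python3 -m creep '[[0.4,-0.11,0.38,1.5,0.004],[0.4,-0.11,0.38,3,0.004],[0.4,-0.11,0.38,4.5,0.004],[0.4,-0.11,0.38,5.5,0.004],[0.4,-0.11,0.38,5.7,0.004]]' 20; python3 -m creep '[[0.4,0,0,0.2,0],[0.4,0,0,0.4,0],[0.4,0,0,0.5,0],[0.4,0,0,0.5,0],[0.4,0,0,0.5,0]]' 20; python3 - <<'E'
from h import *
need(.5556,-.3516,.014,110.7)
s=cap('scene');crop(s,90,80,230,190,5,"pics/p17.png")
E
```

```text
clock: 30.92
ee_pos: [0.555, -0.3512, 0.0182]
eef_rot: [-3.089, -0.563, 0.002]
force: [-0.6, -0.5, -0.7]
width: 0.599
clock: 31.55
ee_pos: [0.5555, -0.3516, 0.0146]
eef_rot: [3.091, 0.564, 0.0]
force: [0.5, 0.1, -0.1]
width: 0.597
clk 31.55 tcp [ 555.5 -351.6   14.6] yax -69.3 tilt 0.01 w 0.597 F [ 0.5  0.1 -0.1] q6 0.63
shift cm [ 0.01 -0.    0.06] turn -0.001
```

View pics/p17.png

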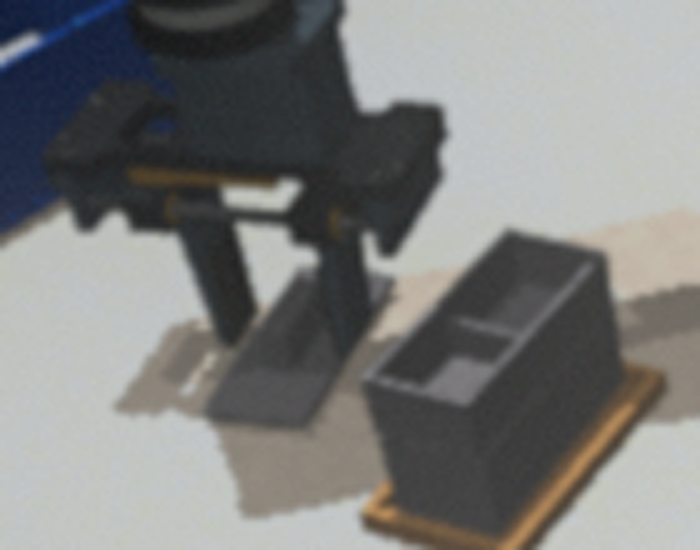

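The fingers straddle the bar, just above the plate. Closing.

```bash
python3 -m creep '[[0.6,0,0,0,0],[0.8,0,0,0,0],[1,0,0,0,0],[1,0,0,0,0],[1,0,0,0,0]]' 20; python3 -m creep '[[1,0,0,0,0],[1,0,0,0,0],[1,0,0,0,0],[1,0,0,0,0],[1,0,0,0,0]]'; python3 -c "
from h import *
need(.5556,-.3516,.014,110.7)"
```

```text
clock: 32.22
ee_pos: [0.5555, -0.3515, 0.0144]
eef_rot: [-3.09, -0.564, 0.0]
force: [0.4, -0.7, 0.2]
width: 0.174
clock: 32.85
ee_pos: [0.5554, -0.3516, 0.0144]
eef_rot: [-3.09, -0.564, 0.0]
force: [-0.2, 0.8, -0.3]
width: 0.171
clk 32.85 tcp [ 555.4 -351.6   14.4] yax -69.3 tilt 0.01 w 0.171 F [-0.2  0.8 -0.3] q6 0.63
shift cm [0.01 0.01 0.04] turn -0.0
```

```bash
python3 -m creep '[[1,0,0,-1,0],[1,0,0,-4,0],[1,0,0,-8,0],[1,0,0,-12,0],[1,0,0,-13,0]]'; python3 - <<'E'
from h import *
need(.568,-.2012,.145,97.8)
s=cap('scene');crop(s,90,60,230,170,5,"pics/p18.png")
E
```

```text
clock: 33.48
ee_pos: [0.557, -0.3526, 0.1482]
eef_rot: [3.086, 0.563, 0.008]
force: [0.4, -0.4, -1.5]
width: 0.176
clk 33.48 tcp [ 557.  -352.6  148.2] yax -69.3 tilt 0.38 w 0.176 F [ 0.4 -0.4 -1.5] q6 0.63
shift cm [  6.38 -13.78   0.28] turn 0.225
```

View pics/p18.png

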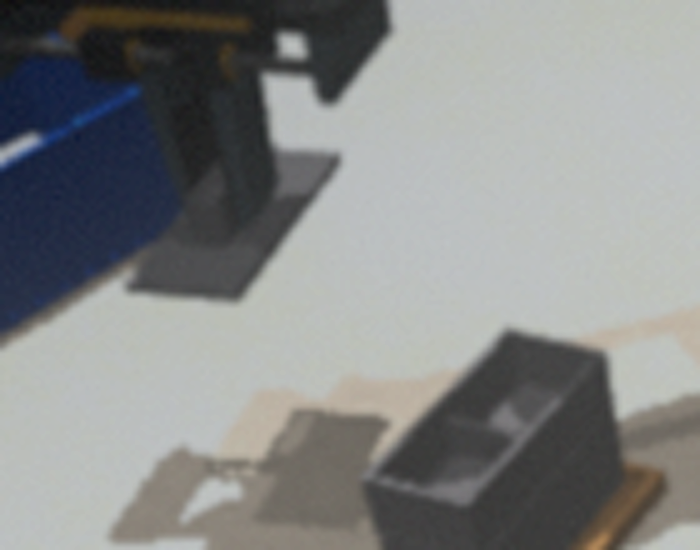

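The lid hangs level in the grip. Carrying it over the stack.

```bash
python3 -m creep '[[1,1.5,-3,0,0.06],[1,3,-6.5,0,0.12],[1,4.5,-10,0,0.18],[1,6,-13,0,0.225],[1,6.3,-13.7,0,0.225]]';python3 -m creep '[[1,0,0,0,0],[1,0,0,0,0],[1,0,0,0,0],[1,0,0,0,0],[1,0,0,0,0]]'; python3 - <<'E'
from h import *
need(.568,-.2012,.111,97.8)
E
```

```text
clock: 34.15
ee_pos: [0.5652, -0.1992, 0.143]
eef_rot: [-3.133, -0.217, 0.004]
force: [0.1, 0.4, -0.8]
width: 0.174
clock: 34.78
ee_pos: [0.566, -0.2015, 0.1444]
eef_rot: [-3.134, -0.212, -0.0]
force: [0.3, 0.3, -1.1]
width: 0.174
clk 34.77 tcp [ 566.  -201.5  144.4] yax -82.2 tilt 0.00 w 0.174 F [ 0.3  0.3 -1.1] q6 1.07
shift cm [ 0.2  -0.01  3.34] turn -0.001
```

```bash
python3 -m creep '[[1,0.2,0,1,0],[1,0.2,0,2,0],[1,0.2,0,3,0],[1,0.2,0,3.3,0],[1,0.2,0,3.3,0]]'; python3 - <<'E'
from h import *
need(.568,-.2012,.0984,97.8)
s=cap('scene');crop(s,140,70,250,195,5,"pics/p19.png")
x0,y0=140,70
def rect(cx,cy,z,yaw,L=.130,W=.056):
    c,s_=np.cos(yaw),np.sin(yaw)
    return [[cx+c*u-s_*v,cy+s_*u+c*v,z] for u,v in((L/2,W/2),(L/2,-W/2),(-L/2,-W/2),(-L/2,W/2))]
p=monitor.get_state()["ee_pos"]
for n,cx,cy,z in(("shal",.568,-.2012,.089),("lidtop",p[0],p[1],p[2]-.0034),("lidplate bottom",p[0],p[1],p[2]-.0094)):
    print(n,np.round((proj(s,rect(cx,cy,z,np.radians(7.8)))-[x0,y0]+.4)*5).tolist())
E
```

```text
clock: 35.4
ee_pos: [0.568, -0.2009, 0.1111]
eef_rot: [-3.134, -0.213, 0.001]
force: [-0.1, 1.0, -0.1]
width: 0.177
clk 35.40 tcp [ 568.  -200.9  111.1] yax -82.2 tilt 0.03 w 0.177 F [-0.1  1.  -0.1] q6 1.08
shift cm [-0.    0.03  1.27] turn -0.0
shal [[216.0, 455.0], [109.0, 427.0], [257.0, 277.0], [357.0, 300.0]]
lidtop [[209.0, 421.0], [101.0, 393.0], [251.0, 244.0], [353.0, 267.0]]
lidplate bottom [[211.0, 431.0], [103.0, 404.0], [253.0, 254.0], [354.0, 277.0]]
```

View pics/p19.png

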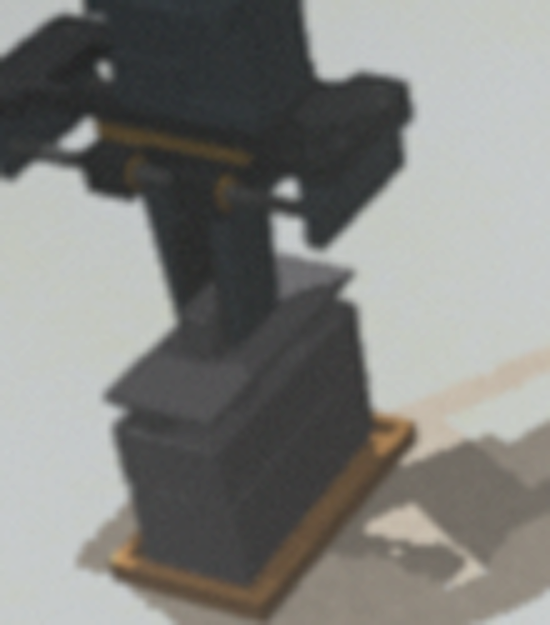

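The lid's corners (105,397), (205,420), (355,270) and the tier's below both agree with the predicted outlines to under 1 px. Lowering.

```bash
python3 -m creep '[[1,0,0.02,0.3,0],[1,0,0.02,0.6,0],[1,0,0.02,0.9,0],[1,0,0.02,0.95,0],[1,0,0.02,0.95,0]]'; python3 -c "
from h import *
need(.568,-.2012,.0984,97.8)"
```

```text
clock: 36.08
ee_pos: [0.5681, -0.2011, 0.1019]
eef_rot: [-3.134, -0.213, -0.0]
force: [0.7, 0.2, -0.1]
width: 0.176
clk 36.08 tcp [ 568.1 -201.1  101.9] yax -82.2 tilt 0.01 w 0.176 F [ 0.7  0.2 -0.1] q6 1.08
shift cm [-0.01  0.01  0.35] turn -0.0
```

No contact below the rim-entry height, so the foot is in the mouth. Going on.

```bash
python3 -m creep '[[1,0,0,0.1,0],[1,0,0,0.2,0],[1,0,0,0.3,0],[1,0,0,0.36,0],[1,0,0,0.36,0]]'; python3 -c "
from h import *
need(.568,-.2012,.0984,97.8)"
```

```text
clock: 36.7
ee_pos: [0.5681, -0.2011, 0.0984]
eef_rot: [-3.134, -0.213, -0.0]
force: [-0.2, 0.4, -1.3]
width: 0.172
clk 36.70 tcp [ 568.1 -201.1   98.4] yax -82.2 tilt 0.01 w 0.172 F [-0.2  0.4 -1.3] q6 1.08
shift cm [-0.01  0.01  0.  ] turn -0.0
```

```bash
python3 -m creep '[[1,0,0,0.03,0],[1,0,0,0.06,0],[1,0,0,0.1,0],[1,0,0,0.1,0],[1,0,0,0.1,0]]'; python3 -c "
from h import *
need(.568,-.2012,.0984,97.8)"
```

```text
clock: 37.33
ee_pos: [0.5681, -0.2011, 0.0984]
eef_rot: [3.134, 0.213, 0.001]
force: [-1.7, 1.0, 6.7]
width: 0.17
clk 37.33 tcp [ 568.1 -201.1   98.4] yax -82.2 tilt 0.04 w 0.170 F [-1.7  1.   6.7] q6 1.08
shift cm [-0.01  0.   -0.  ] turn -0.0
```

Firm contact exactly at seated height. Release, rise and back off.

```bash
python3 -m creep '[[0.7,0,0,0,0],[0.5,0,0,0,0],[0.4,0,0,0,0],[0.4,0,0,0,0],[0.4,0,0,0,0]]'; python3 -m creep '[[0.4,0,0,-1,0],[0.4,0,0,-3,0],[0.4,0,0,-6,0],[0.4,0,0,-9,0],[0.4,0,0,-9,0]]';python3 -m creep '[[0.4,-3,-6,0,0],[0.4,-6,-12,0,0],[0.4,-8,-17,0,0],[0.4,-10,-20,0,0],[0.4,-10,-20,0,0]]'; python3 -m creep '[[0.4,0,0,0,0],[0.4,0,0,0,0],[0.4,0,0,0,0],[0.4,0,0,0,0],[0.4,0,0,0,0]]'; python3 - <<'E'
from h import *
need(.5,0,.2,97.8)
s=cap('scene','pics/s20.png');t=cap('top','pics/t20.png')
crop(s,140,90,250,200,5,"pics/p20.png")
crop(t,330,140,430,245,5,"pics/p20t.png")
E
```

```text
clock: 37.95
ee_pos: [0.5681, -0.2011, 0.0972]
eef_rot: [-3.134, -0.213, 0.0]
force: [-0.3, -0.0, 0.5]
width: 0.598
clock: 38.58
ee_pos: [0.5697, -0.2017, 0.1906]
eef_rot: [3.132, 0.213, 0.01]
force: [-0.5, 0.0, 0.2]
width: 0.606
clock: 39.2
ee_pos: [0.4396, -0.015, 0.1867]
eef_rot: [-3.134, -0.218, 0.003]
force: [0.4, -0.6, 0.5]
width: 0.601
clock: 39.83
ee_pos: [0.442, -0.0167, 0.1873]
eef_rot: [-3.134, -0.212, 0.0]
force: [0.3, -0.6, 1.0]
width: 0.599
clk 39.83 tcp [442.  -16.7 187.3] yax -82.2 tilt 0.01 w 0.599 F [ 0.3 -0.6  1. ] q6 1.37
shift cm [ 5.97 -0.87 -1.27] turn -0.001
```

View pics/p20.png

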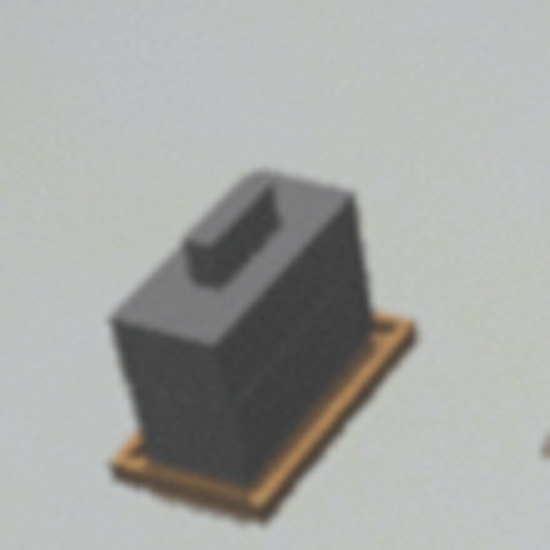

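View pics/p20t.png

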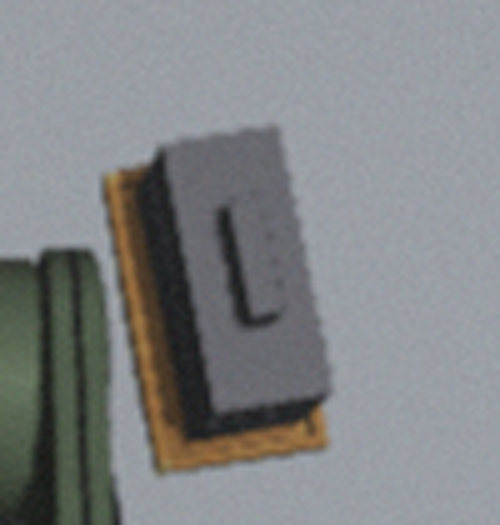

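View pics/s20.png

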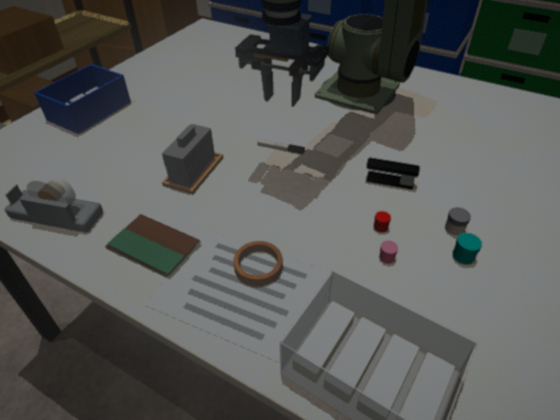

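```bash
python3 - <<'E'
from h import *
t=cap('top');s=cap('scene')
P=lambda u,v:(u/5+330-.4,v/5+140-.4); S=lambda u,v:(u/5+140-.4,v/5+90-.4)
for a,b in(((277,127),(112,320)),((160,147),(217,345)),((213,417),(354,193))):
    p,e=tri(t,P(*a),s,S(*b)); print(np.round(p*1000,1),round(e*1000,1))
print(r.sign_off())
E
```

```text
[ 635.3 -220.2   92.4] 3.0
[ 627.4 -165.2   93.5] 1.9
[ 499.4 -183.8   92.2] 0.7
the job is handed in; nothing more can be done
None
```

The lunch-box set is packed and handed in at about 40 s on the clock, with every piece let go before the next was fetched. The hand-in gives no verdict.

- **What I did:** I placed the deep tier in the tray, then the small grey-capped pot upright inside it, the shallow tier on top, and the lid last. All four went in at the first try.
- **Height checks that agreed:** Each piece met resistance at about its expected height. The lid did so at a tool height of 98.4 mm, exactly as worked out. The shallow tier's only reading at its seated height was very light (0.6 N).
- **Camera checks that agreed:** The last pictures show a flush, upright stack squarely in the tray. The marker, stapler and tape roll looked unmoved; I judged that by eye, not by measurement.
- **Checks that disagreed slightly:** The last check put the lid's plate top at 92–93.5 mm, where 95 mm was expected. That is in line with the 2–6 mm low readings I had for most other heights. Centre positions of the stacked pieces differed by 1–2 mm between pictures and arm, within the 3 mm play. The pot could not be seen after the shallow tier went on; it was upright mid-tier in the picture just before.

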